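Load the egg steamer, cover it and set the timer

ROBOT

A 6-joint arm with a two-finger parallel gripper is mounted at the origin on a cart in front of the work surface, level with it; the furniture and walls round the work are solid. World frame = base frame: x ahead of the robot, y to its left, z up, the work surface at z = 0. Lengths are in m, angles in rad, forces in N, time in s.
With the tool pointing down it reaches from about 0.425 to 0.95 m from the base axis. Payload 3.5 kg.
Tool frame: the origin (TCP) lies at the very end of the fingers, on their centre line; the grasp point (between the pads) lies 19 mm behind it; z points along the fingers, y is the line along which they close (so a half turn about z gives the same grasp; the last joint's range is limited). The gripper opens to 85 mm and grips with 20 to 120 N. Pads are 22 mm wide; open, the fingers measure 114 mm over their backs; the gripper's body (76 mm by 85 mm) begins 54 mm behind the grasp point. The pads swing forward as they close: fully open they stand 13 mm farther back than shut.
Start: joints at [-1.332, 0.286, 1.577, -0, 1.279, -0.15], TCP at [0.256, -0.625, 0.231] pointing down, gripper open.
Joint ranges: [-2.77, 2.77], [-0.9, 2.22], [0.21, 2.48], [-1.53, 4.67], [0.24, 2.81], [-2.84, 2.84]. Speed limits (rad/s): [2.79, 2.79, 3.14, 3.14, 3.14, 3.14].

INTERFACE

Orientations are given as a unit quaternion [x, y, z, w].
In Python, from plant import ctrl gives the robot as it stands.
- The arm moves only by the shell command python3 inch.py 'ROWS' [FORCE]. ROWS is a JSON object with one list for each field, all of the same length, 1 to 10, a row being the entries at one place: sx, sy, sz (the shift in m), rx, ry, rz (a rotation vector in rad), aperture (the opening from 0.0 (shut) to 1.0 (fully open)); each row is the pose to reach, as a shift and turn from the pose commanded when the command began, along the tool's axes at that moment; what a row does not reach only later rows make up. A row lasts 1/8 s, in which the tool goes at most 0.0625 m and 0.188 rad, less where a joint would pass 70% of its speed; a pose out of reach is approached as far as the arm can. The fingers move at their own pace and stop on an object; FORCE is the grip in N (left out, the last holds). Time passes only in rows, so rows that do not move let the fingers close. It prints the time, the measured TCP pose, the force, the opening and the grip force at its end. Input that does not fit is refused with a message, and nothing moves.
- ctrl.get_state(): the state, without advancing time (a new reading comes with each control period).
- ctrl.read_camera(name): name is "scene" or "top" or "wrist"; returns a dict with "pixels" (420x560x3 uint8, red, green, blue), "camera_matrix" (3x3 intrinsics, pixels), "dist_coeffs" ([k1, k2, p1, p2, k3] as OpenCV has them; the pictures are not rectified), "xyz" and "orientation" of the camera in the world. Camera axes: x right, y down, z forward; pixel columns grow to the right and rows downward; lengths in m; the calibration is good to about 2 mm. A picture is of the moment at which its call begins. There is no depth.
- ctrl.sign_off(): hands the job in; it is judged then, once.
The state is a dict: "time": time; "qpos": joint angles; "dq": joint speeds; "joint_efforts": joint torques, N m; "eef_pos": TCP position; "tcp_rot": TCP orientation; "contact_force": force on the tool from outside, world axes, zero at the start; "wrist_torque": the same for the moment, N m; "opening": opening from 0.0 (shut) to 1.0 (fully open); "finger_force": force on a finger pad.
Only numpy, scipy, OpenCV 4.12 (cv2) and the standard library are available. Lean on these libraries where they do the work, as an engineer would, in place of code of your own. Each camera call takes 0.05 s, during which the arm holds its last target. There are 200 camera calls.

TASK

Get breakfast ready to steam. Take the lid off the pan and lay it, knob up, on the bare part of the hob; set every egg from the board gently into an oval cup of the steaming tray, one to a cup, lying still, and drop every lidded custard pot upright right down into a round well. Then put the lid back on so that it sits fully home all round, and turn the timer's dial clockwise by a sixth of a turn (ten minutes).

Things in the scene. Friction and masses are not known exactly. Their poses are not given: they have to be found in the camera images.
- steam_pan: Round steel pan, 276 mm across, fixed on the hob (glass 5 mm above worktop). Origin: centre of underside; z up. Rim at 94 mm, inside radius 132 mm; loop handles at its +x and -x sides, 76 mm up, reaching 182 mm out. A tray inside has its flat top at 40 mm; 6 recesses 60 degrees apart on a circle of 82 mm radius: 4 oval egg cups, 2 round wells (at +y and -y).
- pan_rim (a point): Centre of the pan's mouth, at rim height (94 mm above the pan's origin).
- cup_1 (a point): Oval egg cup 1: shallow dimple about 54 x 42 mm at its lip, its long axis pointing at the pan's centre. The point is at its middle at the height of the tray's top. An egg lying along the oval comes to rest with its middle about 15 mm above this point.
- cup_2 (a point): Oval egg cup 2: shallow dimple about 54 x 42 mm at its lip, its long axis pointing at the pan's centre. The point is at its middle at the height of the tray's top. An egg lying along the oval comes to rest with its middle about 15 mm above this point.
- cup_3 (a point): Oval egg cup 3: shallow dimple about 54 x 42 mm at its lip, its long axis pointing at the pan's centre. The point is at its middle at the height of the tray's top. An egg lying along the oval comes to rest with its middle about 15 mm above this point.
- cup_4 (a point): Oval egg cup 4: shallow dimple about 54 x 42 mm at its lip, its long axis pointing at the pan's centre. The point is at its middle at the height of the tray's top. An egg lying along the oval comes to rest with its middle about 15 mm above this point.
- well_1 (a point): Round well 1 in the tray: 62 mm across, 18 mm deep, flat floor. The point is at its centre at the height of the tray's top.
- well_2 (a point): Round well 2 in the tray: 62 mm across, 18 mm deep, flat floor. The point is at its centre at the height of the tray's top.
- lid: Steel lid, 285 mm across, 0.45 kg, on the pan at the start. Origin: centre of underside; z up. A step of 127 mm radius, 7 mm deep, drops inside the pan's rim: home, the origin is 7 mm below the rim. Black round knob, 31 mm across, from 41 to 68 mm above the origin; the lid below it reaches 30 mm.
- hob_left (a point): Middle of the bare left part of the hob, on the glass: room for the lid there.
- board: Wooden cutting board 252 x 322 x 18 mm (x, y, z), lying on the worktop and fixed there. Origin: centre of its underside. Eggs and pots stand on it at the start, spaced about 86 mm along its x and 95 mm along its y.
- egg_1: Egg, 60 mm long, 43 mm thick, 60 g, lying on its side on the board; rolls easily. Origin at its middle; its x axis is the long axis (either end may point either way). It would crack if gripped with more than about 30 N; 10 N holds it. May be absent (2 to 4 eggs are there).
- egg_2: Egg, 60 mm long, 43 mm thick, 60 g, lying on its side on the board; rolls easily. Origin at its middle; its x axis is the long axis (either end may point either way). It would crack if gripped with more than about 30 N; 10 N holds it. May be absent (2 to 4 eggs are there).
- egg_3: Egg, 60 mm long, 43 mm thick, 60 g, lying on its side on the board; rolls easily. Origin at its middle; its x axis is the long axis (either end may point either way). It would crack if gripped with more than about 30 N; 10 N holds it. May be absent (2 to 4 eggs are there).
- egg_4: Egg, 60 mm long, 43 mm thick, 60 g, lying on its side on the board; rolls easily. Origin at its middle; its x axis is the long axis (either end may point either way). It would crack if gripped with more than about 30 N; 10 N holds it. May be absent (2 to 4 eggs are there).
- pot_1: White ceramic custard pot with steel lid fixed on it, a cylinder 58 mm across (lid 55 mm, from 43 mm up), 56 mm tall, 0.16 kg, foot edge rounded by 5 mm. Origin: centre of its underside; z up. May be absent (1 or 2 pots are there).
- pot_2: White ceramic custard pot with steel lid fixed on it, a cylinder 58 mm across (lid 55 mm, from 43 mm up), 56 mm tall, 0.16 kg, foot edge rounded by 5 mm. Origin: centre of its underside; z up. May be absent (1 or 2 pots are there).
- timer: White kitchen timer 66 x 66 x 54 mm, sticks fast to the worktop. Origin: centre of underside. The red dial on top turns about the vertical axis through the origin: a disc up to 39 mm height, with a grip bar on it 8 mm thick, 32 mm long, 39 to 53 mm high. At dial 0 the bar lies along the timer's y axis.
- timer_dial (a joint): Timer dial, rad: 0 at the start (off), grows clockwise seen from above, up to 5.24; stays where it is left. 0.105 rad is one minute: ten minutes is 1.05.
- salt: White salt shaker at the back, a bystander; 37 mm across, 76 mm tall, origin at its foot.
- mug: Mug at the back, a bystander; 99 mm tall, origin at its foot.

How it is judged:
On the way, in this order (a step that is already met when the one before it is completed fails the run):
1. the lid is off the pan and lies knob up on the hob or worktop, let go (horizontal distance between lid and pan_rim above 0.2 m and height (world z) of lid below 0.04 m and angle between lid's own z axis and vertical below 0.2 rad and linear speed of lid below 0.03 m/s and contact force between the fingers and lid below 0.3 N), for 0.2 s.
2. every egg lies in an oval cup and every pot stands in a round well, with the lid still off ((horizontal distance between egg_1 and cup_1 below 0.01 m or horizontal distance between egg_1 and cup_2 below 0.01 m or horizontal distance between egg_1 and cup_3 below 0.01 m or horizontal distance between egg_1 and cup_4 below 0.01 m) and z of egg_1 in the frame of pan_rim between -0.048 and -0.034 m and linear speed of each of egg_1, egg_2, egg_3, egg_4 below 0.03 m/s and (horizontal distance between egg_2 and cup_1 below 0.01 m or horizontal distance between egg_2 and cup_2 below 0.01 m or horizontal distance between egg_2 and cup_3 below 0.01 m or horizontal distance between egg_2 and cup_4 below 0.01 m) and z of egg_2 in the frame of pan_rim between -0.048 and -0.034 m and (horizontal distance between egg_3 and cup_1 below 0.01 m or horizontal distance between egg_3 and cup_2 below 0.01 m or horizontal distance between egg_3 and cup_3 below 0.01 m or horizontal distance between egg_3 and cup_4 below 0.01 m) and z of egg_3 in the frame of pan_rim between -0.048 and -0.034 m and (horizontal distance between egg_4 and cup_1 below 0.01 m or horizontal distance between egg_4 and cup_2 below 0.01 m or horizontal distance between egg_4 and cup_3 below 0.01 m or horizontal distance between egg_4 and cup_4 below 0.01 m) and z of egg_4 in the frame of pan_rim between -0.048 and -0.034 m and (horizontal distance between pot_1 and well_1 below 0.006 m or horizontal distance between pot_1 and well_2 below 0.006 m) and z of pot_1 in the frame of pan_rim between -0.076 and -0.067 m and angle between each of pot_1, pot_2's own z axis and vertical below 0.1 rad and (horizontal distance between pot_2 and well_1 below 0.006 m or horizontal distance between pot_2 and well_2 below 0.006 m) and z of pot_2 in the frame of pan_rim between -0.076 and -0.067 m and horizontal distance between lid and pan_rim above 0.2 m), for 0.3 s.
3. the lid is back on the pan, fully home, and let go (horizontal distance between lid and pan_rim below 0.008 m and z of lid in the frame of pan_rim below -0.004 m and angle between lid's own z axis and vertical below 0.04 rad and (horizontal distance between egg_1 and cup_1 below 0.01 m or horizontal distance between egg_1 and cup_2 below 0.01 m or horizontal distance between egg_1 and cup_3 below 0.01 m or horizontal distance between egg_1 and cup_4 below 0.01 m) and z of egg_1 in the frame of pan_rim between -0.048 and -0.034 m and linear speed of each of egg_1, egg_2, egg_3, egg_4 below 0.03 m/s and (horizontal distance between egg_2 and cup_1 below 0.01 m or horizontal distance between egg_2 and cup_2 below 0.01 m or horizontal distance between egg_2 and cup_3 below 0.01 m or horizontal distance between egg_2 and cup_4 below 0.01 m) and z of egg_2 in the frame of pan_rim between -0.048 and -0.034 m and (horizontal distance between egg_3 and cup_1 below 0.01 m or horizontal distance between egg_3 and cup_2 below 0.01 m or horizontal distance between egg_3 and cup_3 below 0.01 m or horizontal distance between egg_3 and cup_4 below 0.01 m) and z of egg_3 in the frame of pan_rim between -0.048 and -0.034 m and (horizontal distance between egg_4 and cup_1 below 0.01 m or horizontal distance between egg_4 and cup_2 below 0.01 m or horizontal distance between egg_4 and cup_3 below 0.01 m or horizontal distance between egg_4 and cup_4 below 0.01 m) and z of egg_4 in the frame of pan_rim between -0.048 and -0.034 m and (horizontal distance between pot_1 and well_1 below 0.006 m or horizontal distance between pot_1 and well_2 below 0.006 m) and z of pot_1 in the frame of pan_rim between -0.076 and -0.067 m and angle between each of pot_1, pot_2's own z axis and vertical below 0.1 rad and (horizontal distance between pot_2 and well_1 below 0.006 m or horizontal distance between pot_2 and well_2 below 0.006 m) and z of pot_2 in the frame of pan_rim between -0.076 and -0.067 m and contact force between the fingers and lid below 0.3 N), for 0.2 s.
4. the timer is set to about ten minutes (value of joint timer_dial between 0.75 and 1.35 rad), for 0.2 s.
At the end, for the whole second after the job is handed in: Every egg is in a cup (middle within 10 mm of the cup's centre, at seated height), every pot upright in a well on its floor (within 6 mm), the lid home on the pan (within 8 mm, level), the dial between 0.75 and 1.35 rad, all at rest and let go (all of step 3 and all of step 4 and linear speed of lid below 0.02 m/s); the robot touches nothing.
It fails at once if an egg was squeezed hard enough to crack (contact force between the fingers and egg_1 above 70 N or contact force between the fingers and egg_2 above 70 N or contact force between the fingers and egg_3 above 70 N or contact force between the fingers and egg_4 above 70 N).
It fails at once if the salt shaker or the mug was knocked over (angle between any of salt, mug's own z axis and vertical above 0.6 rad).
Of egg_1, egg_2, egg_3, egg_4 only 2 to 4 are there at a start; the rules pass over those that are not, and their reading is None.
Of pot_1, pot_2 only 1 to 2 are there at a start; the rules pass over those that are not, and their reading is None.
At some moment in a run one of pot_1, pot_2, lid may be knocked a few centimetres aside while the robot is not near it.
Once in a run the grip may slacken for a moment while it holds something.
It also fails if it takes over 210 s, if anything falls off the work surface, if the arm or the gripper's body presses on something with over 40 N, if the wrist force passes 120 N, or if a joint passes its speed limit or range.

## Working session

There is one attempt and no reset: what is moved stays moved. The work goes in short steps, Python scripts to look and compute and a shell command to move; the robot and the scene stay as the last step left them, time stands still between calls to the robot, and variables do not carry over. Pictures are saved under pics/ and viewed, at most 14 in all, crops included, and the job is handed in when it is done.

```bash
ls; mkdir -p pics; python3 - <<'E'
from plant import ctrl
import cv2
for n in("scene","top"):
    c=ctrl.read_camera(n); cv2.imwrite(f"pics/{n}0.png",c["pixels"][:,:,::-1]); print(n,c["camera_matrix"],c["dist_coeffs"],c["xyz"],c["orientation"])
print(ctrl.get_state())
E
```

```text
inch.py
pics
plant.py
scene [[538.74560639   0.         281.78393092]
 [  0.         538.74560639 212.7406926 ]
 [  0.           0.           1.        ]] [0.06115613 0.         0.         0.         0.        ] [-0.47278426  0.8589186   1.0006132 ] [-0.37459095  0.8008124  -0.41992038  0.20505609]
top [[420.37948873   0.         284.17549324]
 [  0.         420.37948873 208.87543714]
 [  0.           0.           1.        ]] [-0.01198769  0.          0.          0.          0.        ] [ 0.27491332 -0.03490001  1.47232825] [ 0.73572299 -0.66879529  0.07229966 -0.07872302]
{'time': 0.1, 'qpos': array([-1.33198844e+00,  2.87133705e-01,  1.57803223e+00,  1.07759001e-05,
        1.27860593e+00, -1.49996029e-01]), 'dq': array([-0.00117421, -0.00142259, -0.00517288, -0.00013879, -0.00044758,
        0.00215315]), 'joint_efforts': array([ 6.24668210e-04, -4.07298589e+01, -2.93698364e+01, -1.18234684e-04,
        3.43946725e-03, -2.29563163e-06]), 'eef_pos': array([ 0.2557701 , -0.62402184,  0.23004686]), 'tcp_rot': array([ 9.81163093e-01,  1.93178151e-01, -4.32162311e-05, -1.08876013e-03]), 'contact_force': array([ 0.27369987, -0.16384635, -0.26904895]), 'wrist_torque': array([-0.01381488,  0.01756209,  0.01570055]), 'finger_force': 0.0, 'opening': 1.0008707866763134}
```

View pics/top0.png

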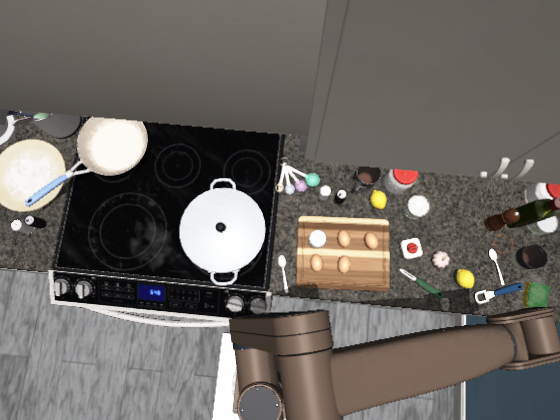

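View pics/scene0.png

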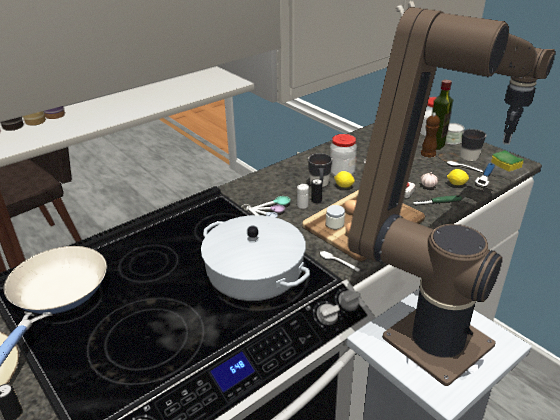

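The top view shows the lid knob at (220,227), the pot at (317,239), four eggs at (344,239), (371,241), (317,263) and (344,264), and the timer at (412,248). The pan handles are at (222,185) and (225,278). Next I'll write the measuring helpers.

```bash
cat > h.py <<'E'
from plant import ctrl
import numpy as np, cv2
from scipy.spatial.transform import Rotation as R
def cam(n):
    c=ctrl.read_camera(n); c["im"]=c["pixels"][:,:,::-1].copy(); return c
def p2w(c,uv,z):
    p=cv2.undistortPoints(np.array(uv,float).reshape(-1,1,2),c["camera_matrix"],c["dist_coeffs"]).reshape(-1,2)
    d=R.from_quat(c["orientation"]).apply(np.c_[p,np.ones(len(p))]); o=np.array(c["xyz"])
    return o+d*((z-o[2])/d[:,2])[:,None]
def w2p(c,P):
    r=R.from_quat(c["orientation"]).inv(); P=np.array(P,float).reshape(-1,3)
    return cv2.projectPoints(r.apply(P-np.array(c["xyz"])),np.zeros(3),np.zeros(3),c["camera_matrix"],c["dist_coeffs"])[0].reshape(-1,2)
def st():
    s=ctrl.get_state(); r=R.from_quat(s["tcp_rot"]); x=r.apply([1,0,0])
    print("t%.1f"%s["time"],"tcp",s["eef_pos"].round(4),"yaw",np.arctan2(x[1],x[0]).round(4),"open %.3f"%s["opening"],"f",s["finger_force"],"F",np.round(s["contact_force"],1),"q6 %.2f"%s["qpos"][5]); return s
def go(xyz,yaw=None):
    "print shift in tool axes to reach world xyz (tool down)"
    s=st(); r=R.from_quat(s["tcp_rot"]); d=r.inv().apply(np.array(xyz)-s["eef_pos"])
    rv=None
    if yaw is not None:
        t=R.from_matrix(np.array([[np.cos(yaw),np.sin(yaw),0],[np.sin(yaw),-np.cos(yaw),0],[0,0,-1]]))
        rv=(r.inv()*t).as_rotvec().round(4)
    print("  shift",d.round(4),"rot",rv)
E
python3 - <<'E'
from h import *
c=cam("top"); im=c["im"]
P=lambda u,z:p2w(c,u,z).round(3)[:,:2].tolist()
print("knob",P([220,227],.16),"handles",P([[222,182],[225,281]],.081))
print("obj",P([[317,239],[344,239],[371,241],[317,263],[344,264]],.04),"timer",P([412,248],.05))
print("hob corners",P([[85,122],[283,134],[272,290],[55,270]],.005), "fry",P([112,145],.04))
print("salt?",P([325,190],.07))
a=im[165:300,170:440]; cv2.imwrite("pics/c1.png",cv2.resize(a,None,fx=2.9,fy=2.9,interpolation=cv2.INTER_CUBIC))
E
```

```text
knob [[0.481, 0.187]] handles [[0.65, 0.214], [0.318, 0.162]]
obj [[0.491, -0.129], [0.499, -0.221], [0.501, -0.314], [0.409, -0.136], [0.414, -0.227]] timer [[0.489, -0.452]]
hob corners [[0.854, 0.769], [0.876, 0.025], [0.305, 0.008], [0.301, 0.766]] fry [[0.761, 0.635]]
salt? [[0.658, -0.141]]
```
View pics/c1.png

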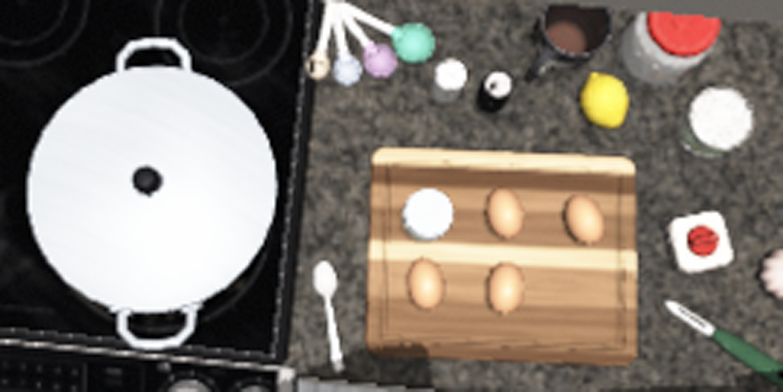

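The crop agrees: knob at about (220.3,227), handles at roughly ±x with the pan slightly rotated, 1 pot, 4 eggs, and the timer dial at (412,248). I'll move over the board and look with the wrist camera.

```bash
python3 -c "
from h import *
go([.47,-.2,.36],0)"
```

```text
t0.1 tcp [ 0.2558 -0.6241  0.2302] yaw 0.3888 open 1.001 f 0.0 F [0.1 0.3 0.5] q6 -0.15
  shift [ 0.3591 -0.3115 -0.1291] rot [-1.900e-03  1.000e-04  3.888e-01]
```

```bash
python3 inch.py '{"sx":[0.04, 0.08, 0.12, 0.16, 0.2, 0.24, 0.29, 0.33, 0.359, 0.359], "sy":[-0.03, -0.07, -0.11, -0.14, -0.18, -0.22, -0.25, -0.28, -0.311, -0.311], "sz":[-0.05, -0.08, -0.1, -0.12, -0.129, -0.129, -0.129, -0.129, -0.129, -0.129], "rx":[0, 0, 0, 0, 0, 0, 0, 0, 0, 0], "ry":[0, 0, 0, 0, 0, 0, 0, 0, 0, 0], "rz":[0, 0.05, 0.1, 0.15, 0.2, 0.25, 0.3, 0.35, 0.389, 0.389], "aperture":[1, 1, 1, 1, 1, 1, 1, 1, 1, 1]}' 20
python3 - <<'E'
from h import *
st(); c=cam("wrist"); cv2.imwrite("pics/w1.png",c["im"]); print(c["xyz"],c["orientation"],c["camera_matrix"][0])
c=cam("top"); cv2.imwrite("pics/t2.png",c["im"])
E
```

```text
time: 1.4
eef_pos: [0.4708, -0.1983, 0.3602]
tcp_rot: [1.0, 0.002, -0.0, -0.0]
contact_force: [-0.3, -0.9, -0.1]
opening: 1.003
finger_force: 0.0
t1.4 tcp [ 0.4708 -0.1983  0.3602] yaw 0.0043 open 1.003 f 0.0 F [-0.3 -0.9 -0.1] q6 0.97
[ 0.55016079 -0.19785467  0.50198554] [ 0.70030557 -0.69653401 -0.11043706  0.11052666] [292.89669445   0.         279.09209094]
```

View pics/w1.png

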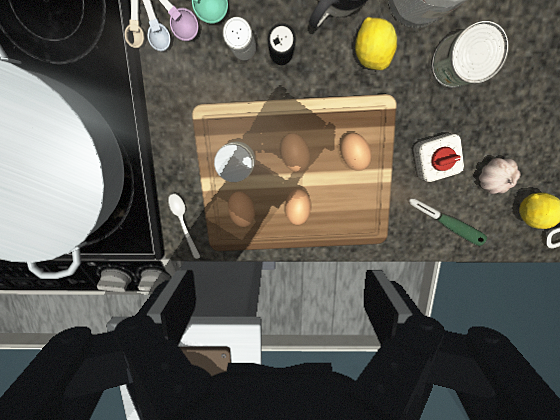

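Wrist view: eggs at (296,152), (356,151), (241,208) and (299,206); pot at (235,160); timer at (440,158). I'll cross-check these against the top camera and zoom in for the egg axes.

```bash
python3 - <<'E'
from h import *
c=cam("wrist")
print(p2w(c,[[296,152],[356,151],[241,208],[299,206]],.0395).round(4)[:,:2].tolist(), "pot",p2w(c,[[235,160]],.06).round(4)[:,:2], "timer",p2w(c,[[445,159]],.045).round(4)[:,:2])
im=c["im"][80:260,180:480]; g=(np.power(im/255.,.6)*255).astype(np.uint8)
cv2.imwrite("pics/c2.png",cv2.resize(g,None,fx=2.6,fy=2.6,interpolation=cv2.INTER_CUBIC))
E
```

```text
[[0.5026, -0.2267], [0.5043, -0.3197], [0.4118, -0.1379], [0.4154, -0.2333]] pot [[ 0.4927 -0.1345]] timer [[ 0.4932 -0.4572]]
```

View pics/c2.png

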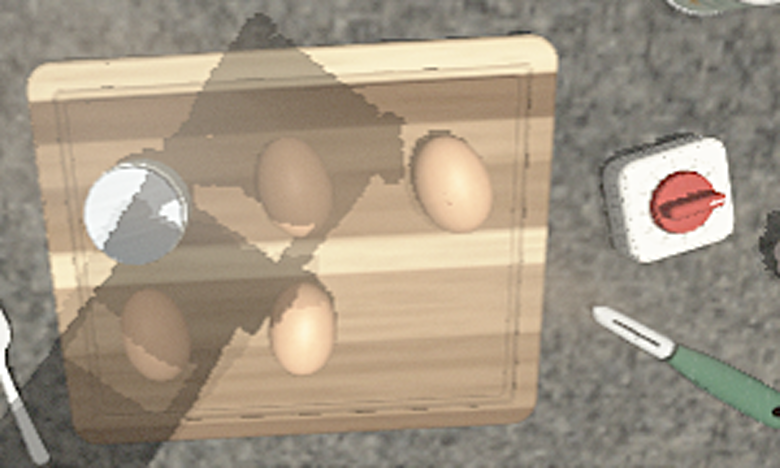

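Egg centres in the crop are A(293,187), B(452,182), C(155,335) and D(303,330). The pot lid is at (134,214) and the bar runs (662,217)–(723,196).

```bash
python3 - <<'E'
from h import *
w=cam("wrist"); t=cam("top")
W=lambda u,z:p2w(w,np.array(u)/2.6+[180,80],z)[:,:2]
T=lambda u,z:p2w(t,np.array(u)/2.9+[170,165],z)[:,:2]
print("eggs W\n",W([[293,187],[452,182],[155,335],[303,330]],.0395).round(4),"\nT\n",T([[504,213],[584,219],[425,284],[506,288]],.0395).round(4))
print("pot",W([[134,214]],.074),T([[428,215]],.074))
for n,e in dict(A=[[278,140],[308,235]],B=[[432,136],[475,230]],C=[[143,290],[168,380]],D=[[312,284],[297,376]]).items():
    p=W(e,.035); d=p[0]-p[1]; print(n,"axis yaw",np.arctan2(d[1],d[0]).round(3),"len",np.linalg.norm(d).round(4))
p=W([[662,217],[723,196]],.053); d=p[1]-p[0]; print("bar",p,np.arctan2(d[1],d[0]))
print("timer disc W",W([[684,201]],.039),"T",T([[703,240]],.045))
print("knob T",T([[146,180]],.16), "handles",T([[153,40],[158,347]],.081))
h=T([[153,40],[158,347]],.081); d=h[0]-h[1]; print("pan yaw",np.arctan2(d[1],d[0]),h.mean(0),"lid outline",T([[27,187],[276,190]],.1).mean(0))
E
```

```text
eggs W
 [[ 0.5025 -0.2221]
 [ 0.5055 -0.3168]
 [ 0.4102 -0.136 ]
 [ 0.4136 -0.2298]] 
T
 [[ 0.5013 -0.2207]
 [ 0.5031 -0.3156]
 [ 0.4088 -0.1341]
 [ 0.4132 -0.2288]]
pot [[ 0.49113787 -0.13200787]] [[ 0.48514787 -0.12888289]]
A axis yaw 0.324 len 0.0594
B axis yaw 0.5 len 0.0632
C axis yaw 0.222 len 0.0617
D axis yaw -0.136 len 0.0618
bar [[ 0.48688213 -0.43848087]
 [ 0.49912526 -0.47217237]] -1.2222437170524316
timer disc W [[ 0.49453658 -0.45760924]] T [[ 0.49063694 -0.45533702]]
knob T [[0.48130238 0.18632452]] handles [[0.66166148 0.21278562]
 [0.3060552  0.16208203]]
pan yaw 0.14162888218696612 [0.48385834 0.18743383] lid outline [0.48157142 0.18904652]
```

```bash
python3 inch.py '{"sx":[0, 0, 0, 0, 0, 0.005, 0.01, 0.01, 0.01], "sy":[-0.05, -0.11, -0.17, -0.23, -0.29, -0.34, -0.385, -0.385, -0.385], "sz":[0.02, 0.04, 0.06, 0.07, 0.08, 0.09, 0.1, 0.11, 0.11], "rx":[0, 0, 0, 0, 0, 0, 0, 0, 0], "ry":[0, 0, 0, 0, 0, 0, 0, 0, 0], "rz":[0, 0, 0, 0, 0, 0, 0, 0, 0], "aperture":[1, 1, 1, 1, 1, 1, 1, 1, 1]}' 60
python3 - <<'E'
from h import *
go([.4813,.1865,.128],0); c=cam("wrist"); t=cam("top"); print(w2p(c,[[.4813,.1865,.16],[.4813,.1865,.145]]))
cv2.imwrite("pics/w2.png",c["im"])
E
```

```text
time: 2.78
eef_pos: [0.48, 0.1832, 0.249]
tcp_rot: [1.0, -0.001, -0.001, 0.001]
contact_force: [0.6, -0.0, -0.8]
opening: 1.0
finger_force: 0.0
t2.8 tcp [0.48   0.1832 0.249 ] yaw -0.0012 open 1.000 f 0.0 F [ 0.6 -0.  -0.8] q6 1.74
  shift [ 0.0016 -0.0035  0.121 ] rot [ 0.001   0.0025 -0.0012]
[[275.22163756 218.61703085]
 [275.4233482  213.13565028]]
```

View pics/w2.png

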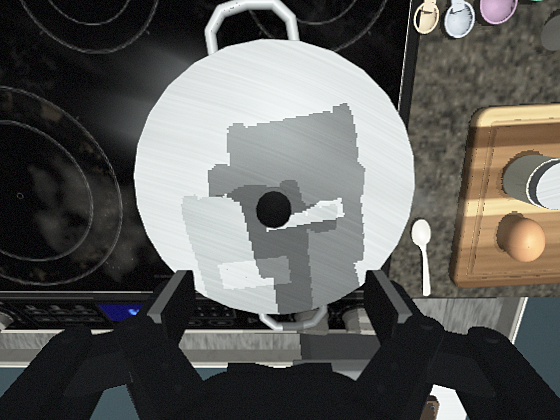

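The knob is at (274,209) in the wrist view. With the silhouette at its mid-height (about .145), both cameras agree on (0.484, 0.187). I'll descend and grip.

```bash
python3 inch.py '{"sx":[0.004, 0.004, 0.004, 0.004, 0.004, 0.004, 0.004, 0.004, 0.004], "sy":[-0.0045, -0.0045, -0.0045, -0.0045, -0.0045, -0.0045, -0.0045, -0.0045, -0.0045], "sz":[0.06, 0.1, 0.121, 0.121, 0.121, 0.121, 0.121, 0.121, 0.121], "rx":[0, 0, 0, 0, 0, 0, 0, 0, 0], "ry":[0, 0, 0, 0, 0, 0, 0, 0, 0], "rz":[0, 0, 0, 0, 0, 0, 0, 0, 0], "aperture":[0.8, 0.8, 0.8, 0.8, 0, 0, 0, 0, 0]}' 60
python3 -c "
from h import *
st()"
```

```text
time: 4.0
eef_pos: [0.4857, 0.1886, 0.1315]
tcp_rot: [1.0, 0.0, 0.002, 0.0]
contact_force: [-0.4, -2.1, 6.7]
opening: 0.34
finger_force: 60.0
t4.0 tcp [0.4857 0.1886 0.1315] yaw 0.0001 open 0.340 f 60.04811882972717 F [-0.4 -2.1  6.7] q6 1.75
```

```bash
python3 inch.py '{"sx":[0, 0, 0, -0.005, -0.01, -0.015, -0.015, -0.015, -0.015, -0.015], "sy":[0, 0, -0.04, -0.09, -0.14, -0.19, -0.24, -0.29, -0.311, -0.311], "sz":[-0.03, -0.07, -0.08, -0.08, -0.08, -0.08, -0.08, -0.08, -0.08, -0.08], "rx":[0, 0, 0, 0, 0, 0, 0, 0, 0, 0], "ry":[0, 0, 0, 0, 0, 0, 0, 0, 0, 0], "rz":[0, 0, 0, 0, 0, 0, 0, 0, 0, 0], "aperture":[0, 0, 0, 0, 0, 0, 0, 0, 0, 0]}'
python3 -c "
from h import *
go([.47,.5,.0445],0)"
```

```text
time: 5.25
eef_pos: [0.4678, 0.5007, 0.2067]
tcp_rot: [1.0, 0.001, -0.002, 0.001]
contact_force: [0.2, 0.1, -5.3]
opening: 0.34
finger_force: 60.8
t5.2 tcp [0.4678 0.5007 0.2067] yaw 0.0023 open 0.340 f 60.80291748046875 F [ 0.2  0.1 -5.3] q6 2.24
  shift [0.0028 0.0003 0.1622] rot [0.0022 0.0033 0.0023]
```

```bash
python3 inch.py '{"sx":[0, 0, 0, 0, 0, 0, 0], "sy":[0, 0, 0, 0, 0, 0, 0], "sz":[0.05, 0.1, 0.14, 0.152, 0.157, 0.161, 0.161], "rx":[0, 0, 0, 0, 0, 0, 0], "ry":[0, 0, 0, 0, 0, 0, 0], "rz":[0, 0, 0, 0, 0, 0, 0], "aperture":[0, 0, 0, 0, 0, 0, 0]}'
python3 -c "
from h import *
st(); t=cam('top'); cv2.imwrite('pics/t3.png',t['im'][90:310,40:330])"
```

```text
time: 6.12
eef_pos: [0.4702, 0.5004, 0.0501]
tcp_rot: [1.0, -0.0, 0.001, -0.001]
contact_force: [0.4, -0.2, -5.7]
opening: 0.35
finger_force: 60.7
t6.1 tcp [0.4702 0.5004 0.0501] yaw -0.0002 open 0.350 f 60.67473292350769 F [ 0.4 -0.2 -5.7] q6 2.24
```

View pics/t3.png

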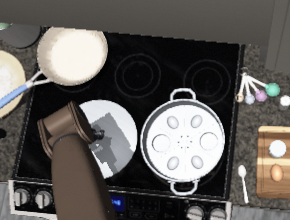

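The lid is still hanging, about 5 mm up, over bare glass and clear of the frying pan. I'll lower the rest, release, and go up.

```bash
python3 inch.py '{"sx":[0, 0, 0, 0], "sy":[0, 0, 0, 0], "sz":[0.003, 0.006, 0.006, 0.006], "rx":[0, 0, 0, 0], "ry":[0, 0, 0, 0], "rz":[0, 0, 0, 0], "aperture":[0, 0, 0, 0]}'; python3 inch.py '{"sx":[0, 0, 0, 0, 0, 0, 0, 0, 0, 0], "sy":[0, 0, 0, 0, 0, 0, 0.05, 0.1, 0.15, 0.2], "sz":[0, 0, 0, -0.03, -0.08, -0.13, -0.18, -0.24, -0.28, -0.28], "rx":[0, 0, 0, 0, 0, 0, 0, 0, 0, 0], "ry":[0, 0, 0, 0, 0, 0, 0, 0, 0, 0], "rz":[0, 0, 0, 0, 0, 0, 0, 0, 0, 0], "aperture":[0.7, 0.7, 0.7, 0.7, 0.7, 1, 1, 1, 1, 1]}' 20
python3 -c "
from h import *
go([.45,.187,.33],0); t=cam('top'); cv2.imwrite('pics/t4.png',t['im'])"
```

```text
time: 6.68
eef_pos: [0.4698, 0.5002, 0.0446]
tcp_rot: [1.0, 0.0, 0.0, -0.0]
contact_force: [-4.3, -2.6, 5.3]
opening: 0.347
finger_force: 62.0
time: 7.92
eef_pos: [0.4703, 0.3071, 0.3245]
tcp_rot: [1.0, 0.001, 0.003, -0.001]
contact_force: [0.2, 0.1, -0.8]
opening: 0.999
finger_force: 0.0
t7.9 tcp [0.4703 0.3071 0.3245] yaw 0.0012 open 0.999 f 0.0 F [ 0.2  0.1 -0.8] q6 1.97
  shift [-0.0204  0.1201 -0.0059] rot [-0.0027 -0.0066  0.0012]
```

```bash
python3 inch.py '{"sx":[-0.005, -0.02, -0.02, -0.02], "sy":[0.05, 0.1, 0.12, 0.12], "sz":[0, 0, 0, 0], "rx":[0, 0, 0, 0], "ry":[0, 0, 0, 0], "rz":[0, 0, 0, 0], "aperture":[1, 1, 1, 1]}'
python3 - <<'E'
from h import *
st(); c=cam("wrist"); t=cam("top")
np.savez("pics/pan.npz",**{k:np.array(v) for k,v in c.items()})
a=c["im"][0:340,100:460]; b=cv2.resize(t["im"][170:300,160:280],None,fx=2.6,fy=2.6,interpolation=cv2.INTER_CUBIC)
o=np.zeros((340,680,3),np.uint8); o[:,:360]=a; o[:338,360:672]=b; cv2.imwrite("pics/p5.png",o)
E
```

```text
time: 8.48
eef_pos: [0.4494, 0.1867, 0.3206]
tcp_rot: [1.0, -0.001, 0.0, -0.0]
contact_force: [-0.1, 0.7, 0.1]
opening: 1.0
finger_force: 0.0
t8.5 tcp [0.4494 0.1867 0.3206] yaw -0.0028 open 1.000 f 0.0 F [-0.1  0.7  0.1] q6 1.76
```

View pics/p5.png

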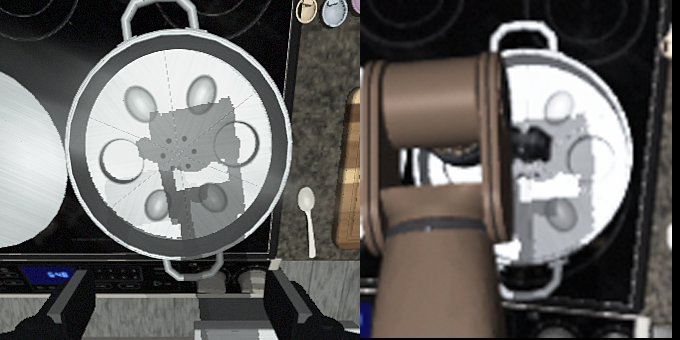

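```bash
python3 - <<'E'
from h import *
from scipy.optimize import least_squares
t=cam("top"); w=dict(np.load("pics/pan.npz"))
def fit(P,ang):
    f=lambda p:(np.array([[p[0]+.082*np.cos(p[2]+a),p[1]+.082*np.sin(p[2]+a)] for a in ang])-P).ravel()
    r=least_squares(f,[.484,.187,.1]); print(r.x.round(4),"res mm",(r.fun.reshape(-1,2)*1e3).round(1).tolist())
A=np.radians([30,-30,150,210,90,-90])
fit(p2w(w,np.array([[142,103],[201,94],[157,206],[209,199],[122,159],[236,143]])+[100,0],.045)[:,:2],np.radians([30,-30,150,210,90,-90]))
fit(p2w(t,np.array([[172,122],[198,123],[167,168],[195,172],[156,143],[210,142]])+[40,90],.045)[:,:2],np.radians([30,-30,150,210,90,-90]))
# rim ellipse outer from wrist
g=w["im"][50:240,160:380]; cv2.imwrite("pics/p6.png",cv2.resize(g,None,fx=3.1,fy=3.1,interpolation=cv2.INTER_CUBIC))
E
```

```text
[0.486  0.1888 0.1221] res mm [[0.4, 1.8], [-0.6, -1.1], [2.4, 1.0], [1.8, -3.7], [-1.2, 2.6], [-2.9, -0.6]]
[0.4736 0.1932 0.0595] res mm [[-7.2, -2.9], [-7.4, 5.5], [10.7, -7.4], [19.9, 6.9], [-2.3, -11.3], [-13.6, 9.2]]
```

View pics/p6.png

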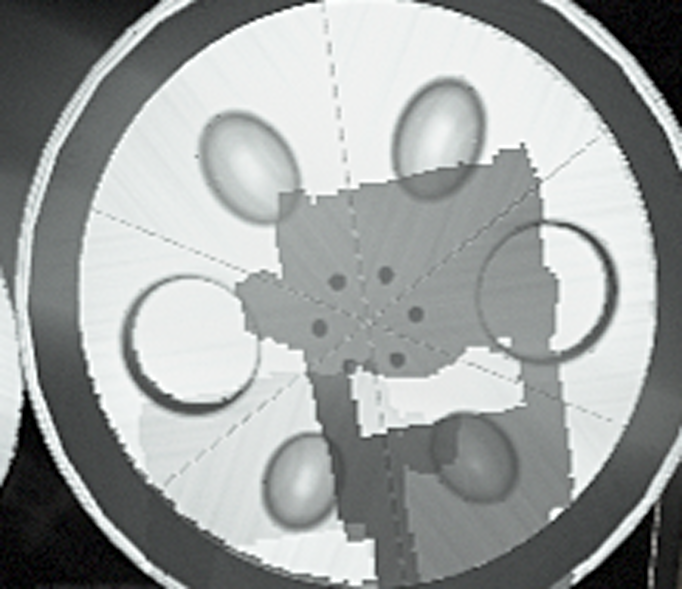

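Refined lip centres in the crop: cups (249,168), (439,139), (303,481) and (475,457); wells (191,344) and (547,291).

```bash
python3 - <<'E'
from h import *
from scipy.optimize import least_squares
w=dict(np.load("pics/pan.npz"))
P=p2w(w,np.array([[249,168],[439,139],[303,481],[475,457],[191,344],[547,291]])/3.1+[160,50],.045)[:,:2]
A=np.radians([30,-30,150,210,90,-90])
for R0 in(.082,None):
    f=lambda p:(np.array([[p[0]+(R0 or p[3])*np.cos(p[2]+a),p[1]+(R0 or p[3])*np.sin(p[2]+a)] for a in A])-P).ravel()
    r=least_squares(f,[.484,.187,.1,.08]); print(r.x.round(4),(r.fun.reshape(-1,2)*1e3).round(1).tolist())
p=r.x
for a in A: print(np.degrees(a),(p[0]+.082*np.cos(p[2]+a)).round(4),(p[1]+.082*np.sin(p[2]+a)).round(4),"long axis yaw",(p[2]+a).round(3))
E
```

```text
[0.4856 0.1879 0.1422 0.08  ] [[0.4, -0.2], [0.6, 0.3], [0.0, -0.4], [-0.0, 0.2], [-0.5, 0.7], [-0.5, -0.6]]
[0.4856 0.1879 0.1422 0.0817] [[0.2, -0.3], [0.3, 0.4], [0.3, -0.5], [0.2, 0.4], [-0.5, 0.4], [-0.6, -0.3]]
29.999999999999996 0.55 0.2385 long axis yaw 0.666
-29.999999999999996 0.5617 0.1573 long axis yaw -0.381
150.0 0.4094 0.2184 long axis yaw 2.76
210.00000000000003 0.4211 0.1372 long axis yaw 3.807
90.0 0.4739 0.269 long axis yaw 1.713
-90.0 0.4972 0.1067 long axis yaw -1.429
```

The fit residuals are under 0.7 mm: pan centre (0.4856, 0.1879), yaw 0.142. Next is the pot, approached with a diagonal grasp to stay clear of the eggs.

```bash
python3 inch.py '{"sx":[0, 0.01, 0.01, 0.01, 0.015, 0.015, 0.015, 0.015, 0.015], "sy":[0.05, 0.1, 0.15, 0.2, 0.25, 0.3, 0.317, 0.317, 0.317], "sz":[0, 0.01, 0.02, 0.04, 0.06, 0.08, 0.1, 0.1, 0.1], "rx":[0, 0, 0, 0, 0, 0, 0, 0, 0], "ry":[0, 0, 0, 0, 0, 0, 0, 0, 0], "rz":[-0.1, -0.25, -0.4, -0.5, -0.65, -0.8, -0.8, -0.8, -0.8], "aperture":[1, 1, 1, 1, 1, 1, 0.85, 0.85, 0.85]}'
python3 - <<'E'
from h import *
st(); c=cam("wrist"); np.savez("pics/pot.npz",**{k:np.array(v) for k,v in c.items()})
print(w2p(c,[[.489,-.131,.074],[.489,-.131,.018]]))
u=w2p(c,[[.489,-.131,.06]])[0].astype(int); y=max(u[1]-70,0); x=u[0]-80; print(x,y)
cv2.imwrite("pics/p7.png",cv2.resize(c["im"][y:y+140,x:x+160],None,fx=4,fy=4,interpolation=cv2.INTER_CUBIC))
E
```

```text
time: 9.75
eef_pos: [0.4649, -0.1284, 0.2211]
tcp_rot: [0.921, 0.39, 0.0, 0.0]
contact_force: [-0.2, 0.1, 0.4]
opening: 0.853
finger_force: 0.0
t9.8 tcp [ 0.4649 -0.1284  0.2211] yaw 0.8011 open 0.853 f 0.0 F [-0.2  0.1  0.4] q6 0.29
[[298.02268854 187.8900317 ]
 [295.11261451 177.58276408]]
217 114
```

View pics/p7.png

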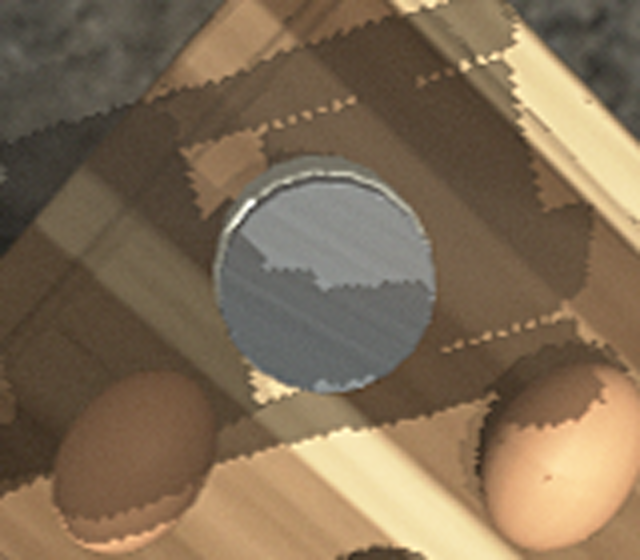

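The pot lid circle is centred at crop (326,283), which is pixel (298.5,184.8).

```bash
python3 - <<'E'
from h import *
c=dict(np.load("pics/pot.npz"))
p=p2w(c,[[298.5,184.8],[271,184.8],[326,184.8]],.074); print(p.round(4)); 
x,y=p[0][:2]; go([x,y,.040],.8)
E
```

```text
[[ 0.4915 -0.129   0.074 ]
 [ 0.4717 -0.1098  0.074 ]
 [ 0.5113 -0.1482  0.074 ]]
t9.8 tcp [ 0.465  -0.1283  0.2215] yaw 0.8015 open 0.852 f 0.0 F [0.8 0.2 0.3] q6 0.29
  shift [0.0178 0.0192 0.1815] rot [ 0.0013 -0.0008  0.0015]
```

```bash
python3 inch.py '{"sx":[0.0178, 0.0178, 0.0178, 0.0178, 0.0178, 0.0178, 0.0178, 0.0178, 0.0178], "sy":[0.0192, 0.0192, 0.0192, 0.0192, 0.0192, 0.0192, 0.0192, 0.0192, 0.0192], "sz":[0.03, 0.08, 0.13, 0.17, 0.1815, 0.1815, 0.1815, 0.1815, 0.1815], "rx":[0, 0, 0, 0, 0, 0, 0, 0, 0], "ry":[0, 0, 0, 0, 0, 0, 0, 0, 0], "rz":[0, 0, 0, 0, 0, 0, 0, 0, 0], "aperture":[0.9, 0.9, 0.9, 0.9, 0.9, 0.5, 0.5, 0.5, 0.5]}' 50
python3 -c "
from h import *
st()"
```

```text
time: 10.92
eef_pos: [0.4917, -0.1304, 0.0407]
tcp_rot: [0.921, 0.389, 0.001, 0.001]
contact_force: [0.2, 1.0, 4.7]
opening: 0.656
finger_force: 53.7
t10.9 tcp [ 0.4917 -0.1304  0.0407] yaw 0.7996 open 0.656 f 53.687267429195344 F [0.2 1.  4.7] q6 0.31
```

```bash
python3 inch.py '{"sx":[0, 0, 0.025, 0.06, 0.09, 0.12, 0.15, 0.1738, 0.1738, 0.1738], "sy":[0, 0, -0.023, -0.055, -0.085, -0.112, -0.14, -0.1613, -0.1613, -0.1613], "sz":[-0.04, -0.1, -0.15, -0.18, -0.18, -0.18, -0.18, -0.18, -0.18, -0.18], "rx":[0, 0, 0, 0, 0, 0, 0, 0, 0, 0], "ry":[0, 0, 0, 0, 0, 0, 0, 0, 0, 0], "rz":[0, 0, -0.1, -0.25, -0.4, -0.55, -0.7, -0.85, -0.913, -0.913], "aperture":[0.5, 0.5, 0.5, 0.5, 0.5, 0.5, 0.5, 0.5, 0.5, 0.5]}'
python3 - <<'E'
from h import *
go([.4972,.1067,.049],1.713); c=cam("wrist"); np.savez("pics/pot2.npz",**{k:np.array(v) for k,v in c.items()})
cv2.imwrite("pics/p8.png",c["im"])
E
```

```text
time: 12.18
eef_pos: [0.4954, 0.1074, 0.2185]
tcp_rot: [0.655, 0.755, -0.0, -0.0]
contact_force: [-0.6, 0.6, -1.7]
opening: 0.654
finger_force: 57.2
t12.2 tcp [0.4954 0.1074 0.2185] yaw 1.7127 open 0.654 f 57.17374116182327 F [-0.6  0.6 -1.7] q6 -0.13
  shift [-0.0009  0.0018  0.1695] rot [-0.0008  0.0001 -0.0003]
```

View pics/p8.png

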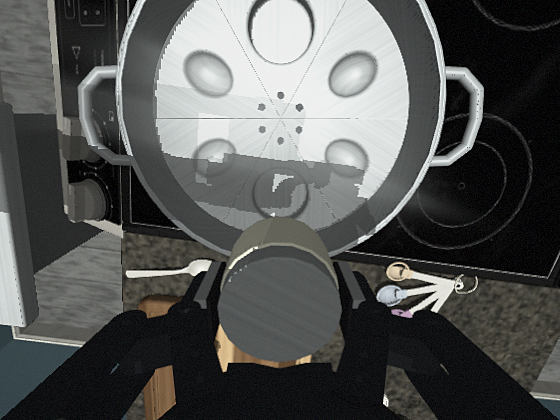

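The held pot's lid circle is centred at about (280.5,302) and the target well at (280,193). I'll check the pot's offset from the TCP.

```bash
python3 - <<'E'
from h import *
c=dict(np.load("pics/pot2.npz"))
p=p2w(c,[[280.5,302]],.2525)[0]; print("pot",p.round(4), "well far",p2w(c,[[281,30]],.045)[0],"cups",p2w(c,[[208,74],[354,74]],.045)[:,:2])
s=st(); off=p-s["eef_pos"]; print(off)
E
```

```text
pot [0.4956 0.1128 0.2525] well far [0.47452744 0.2665537  0.045     ] cups [[0.40912132 0.21901867]
 [0.55081883 0.23941266]]
t12.2 tcp [0.4955 0.1071 0.2186] yaw 1.7118 open 0.655 f 57.17464121058583 F [ 0.1 -0.1 -0.9] q6 -0.13
[8.91798647e-05 5.70755301e-03 3.38941970e-02]
```

```bash
python3 - <<'E'
from h import *
c=dict(np.load("pics/pot2.npz")); s=st()
a=np.linspace(0,2*np.pi,60)
for z in(.2525,.256):
  for d in(0,.003,.006):
    q=w2p(c,np.c_[.4955+.0275*np.cos(a),.1071+d+.0275*np.sin(a),0*a+z]); print(z,d,q.min(0).round(),q.max(0).round())
im=c["im"][225:375,200:360]; cv2.imwrite("pics/p9.png",cv2.resize((np.power(im/255.,.6)*255).astype(np.uint8),None,fx=4,fy=4,interpolation=cv2.INTER_CUBIC))
E
```

```text
t12.2 tcp [0.4955 0.1071 0.2186] yaw 1.7118 open 0.655 f 57.17464121058583 F [ 0.1 -0.1 -0.9] q6 -0.13
0.2525 0 [215. 256.] [342. 363.]
0.2525 0.003 [216. 249.] [343. 358.]
0.2525 0.006 [216. 242.] [345. 353.]
0.256 0 [213. 260.] [344. 369.]
0.256 0.003 [214. 253.] [345. 364.]
0.256 0.006 [214. 246.] [347. 359.]
```

View pics/p9.png

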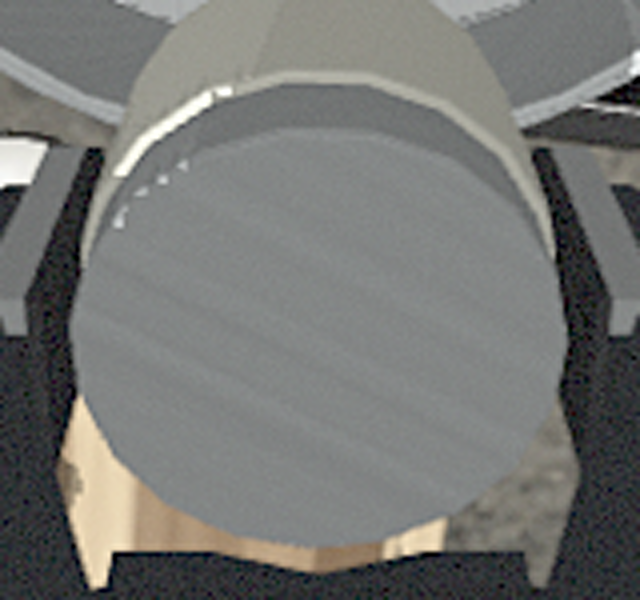

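The disc extents (217–342, 257–362) match a centred grasp, so I'll insert the pot.

```bash
python3 inch.py '{"sx":[0, 0, 0, 0, 0, 0, 0, 0], "sy":[0.0018, 0.0018, 0.0018, 0.0018, 0.0018, 0.0018, 0.0018, 0.0018], "sz":[0.05, 0.1, 0.135, 0.148, 0.156, 0.163, 0.169, 0.169], "rx":[0, 0, 0, 0, 0, 0, 0, 0], "ry":[0, 0, 0, 0, 0, 0, 0, 0], "rz":[0, 0, 0, 0, 0, 0, 0, 0], "aperture":[0.5, 0.5, 0.5, 0.5, 0.5, 0.5, 0.5, 0.5]}'
python3 -c "
from h import *
st()"
```

```text
time: 13.22
eef_pos: [0.498, 0.1074, 0.0501]
tcp_rot: [0.655, 0.756, 0.0, 0.0]
contact_force: [-0.8, 0.2, -1.4]
opening: 0.652
finger_force: 57.3
t13.2 tcp [0.498  0.1074 0.0501] yaw 1.713 open 0.652 f 57.322900858707726 F [-0.8  0.2 -1.4] q6 -0.13
```

No resistance and full depth reached. Release and lift.

```bash
python3 inch.py '{"sx":[0, 0, 0, 0, 0, 0, -0.03, -0.06, -0.06], "sy":[0, 0, 0, 0, 0, 0, 0, 0, 0], "sz":[0, 0, -0.02, -0.06, -0.11, -0.16, -0.2, -0.2, -0.2], "rx":[0, 0, 0, 0, 0, 0, 0, 0, 0], "ry":[0, 0, 0, 0, 0, 0, 0, 0, 0], "rz":[0, 0, 0, 0, 0, 0, 0, 0, 0], "aperture":[0.78, 0.78, 0.78, 0.78, 0.78, 0.78, 0.78, 0.78, 0.78]}' 20
python3 - <<'E'
from h import *
go([.425,-.135,.2],.222); c=cam("wrist"); np.savez("pics/pot3.npz",**{k:np.array(v) for k,v in c.items()})
a=np.linspace(0,2*np.pi,60)
q=w2p(c,np.c_[.4972+.0275*np.cos(a),.1067+.0275*np.sin(a),0*a+.083]); print(q.min(0),q.max(0))
im=c["im"]; u=q.mean(0).astype(int); print(u)
g=cv2.resize(im[u[1]-70:u[1]+70,u[0]-80:u[0]+80],None,fx=4,fy=4,interpolation=cv2.INTER_CUBIC)
cv2.polylines(g,[(((q-u+[80,70])*4)).astype(np.int32)],True,(0,0,255),1); cv2.imwrite("pics/p10.png",g)
E
```

```text
time: 14.35
eef_pos: [0.5067, 0.0467, 0.2511]
tcp_rot: [0.656, 0.755, 0.001, 0.001]
contact_force: [0.7, 0.2, 0.4]
opening: 0.784
finger_force: 0.0
t14.3 tcp [0.5067 0.0467 0.2511] yaw 1.7102 open 0.784 f 0.0 F [0.7 0.2 0.4] q6 -0.25
  shift [-0.1686 -0.1062  0.0509] rot [ 2.3000e-03 -1.1000e-03  1.4882e+00]
[250.62130498 110.91514817] [304.17063252 166.14258496]
[277 138]
```

View pics/p10.png

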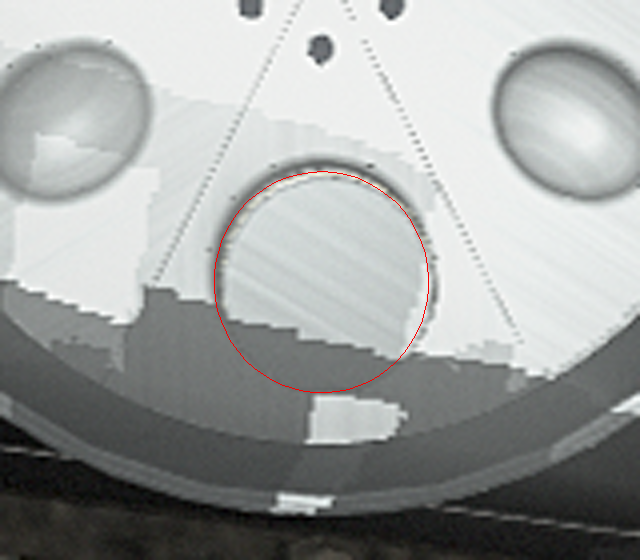

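The pot sits in the well, matching the predicted circle. Egg C is next; from here I'll check numerically by colour segmentation.

```bash
python3 inch.py '{"sx":[-0.02, -0.04, -0.06, -0.08, -0.1, -0.12, -0.14, -0.16, -0.1664, -0.1664], "sy":[-0.015, -0.03, -0.045, -0.06, -0.075, -0.09, -0.105, -0.115, -0.1216, -0.1216], "sz":[0, 0, 0.01, 0.02, 0.03, 0.04, 0.05, 0.05, 0.05, 0.05], "rx":[0, 0, 0, 0, 0, 0, 0, 0, 0, 0], "ry":[0, 0, 0, 0, 0, 0, 0, 0, 0, 0], "rz":[0.18, 0.36, 0.54, 0.72, 0.9, 1.08, 1.26, 1.42, 1.488, 1.488], "aperture":[0.8, 0.8, 0.8, 0.8, 0.8, 0.8, 0.8, 0.8, 0.8, 0.8]}' 20
cat >> h.py <<'E'
def eggs(c,z=.0395):
    hsv=cv2.cvtColor(c["im"],cv2.COLOR_BGR2HSV); m=((hsv[...,0]<16)&(hsv[...,1]>70)).astype(np.uint8)
    m=cv2.morphologyEx(m,cv2.MORPH_OPEN,np.ones((3,3)))
    n,l,s,ce=cv2.connectedComponentsWithStats(m)
    for i in range(1,n):
        if s[i,4]<80: continue
        co=max(cv2.findContours((l==i).astype(np.uint8),cv2.RETR_EXTERNAL,cv2.CHAIN_APPROX_NONE)[0],key=len)
        if len(co)<6: continue
        (u,v),(w,h),an=cv2.fitEllipse(co); a=np.radians(an+90)
        p=p2w(c,[[u,v],[u+np.cos(a)*h/2,v+np.sin(a)*h/2],[u-np.cos(a)*h/2,v-np.sin(a)*h/2]],z); d=p[1]-p[2]
        if .03<np.linalg.norm(d)<.09: print(" blob",p[0,:2].round(4),"axis",((np.arctan2(d[1],d[0])+np.pi/2)%np.pi-np.pi/2).round(3),"len",np.linalg.norm(d).round(4),"px",round(u),round(v),s[i,4],"ar",round(w/h,2))
E
python3 - <<'E'
from h import *
go([.4095,-.135,.0255],.222); print("wrist");eggs(cam("wrist")); print("top");eggs(cam("top"))
E
```

```text
time: 15.65
eef_pos: [0.409, -0.1334, 0.1993]
tcp_rot: [0.994, 0.112, -0.0, -0.001]
contact_force: [-0.8, 0.9, -0.5]
opening: 0.797
finger_force: 0.0
t15.7 tcp [ 0.409  -0.1334  0.1993] yaw 0.2252 open 0.797 f 0.0 F [-0.8  0.9 -0.5] q6 0.79
  shift [0.0002 0.0019 0.1738] rot [-0.0011  0.0005  0.0032]
wrist
 blob [ 0.5051 -0.3177] axis 0.391 len 0.0572 px 479 149 1314 ar 0.92
 blob [ 0.411  -0.1351] axis 0.218 len 0.0615 px 281 197 1781 ar 0.72
 blob [ 0.3758 -0.1645] axis -0.686 len 0.0369 px 300 233 275 ar 0.44
 blob [ 0.3976 -0.3539] axis -1.095 len 0.0367 px 467 251 332 ar 0.44
top
 blob [ 0.7279 -0.2827] axis 1.106 len 0.048 px 365 177 112 ar 0.67
 blob [ 0.7442 -0.9501] axis 0.477 len 0.0634 px 553 190 188 ar 0.68
 blob [ 0.4917 -0.4551] axis 1.416 len 0.0355 px 412 248 91 ar 0.89
 blob [ 0.3846 -0.1549] axis 1.293 len 0.0839 px 322 271 205 ar 0.48
 blob [-0.0127  0.1139] axis -1.189 len 0.0489 px 229 387 103 ar 0.49
 blob [-0.0827  0.0963] axis 0.204 len 0.049 px 232 411 129 ar 0.66
```

```bash
python3 inch.py '{"sx":[0.0015, 0.0015, 0.0015, 0.0015, 0.0015, 0.0015, 0.0015, 0.0015, 0.0015, 0.0015], "sy":[0.0018, 0.0018, 0.0018, 0.0018, 0.0018, 0.0018, 0.0018, 0.0018, 0.0018, 0.0018], "sz":[0.05, 0.1, 0.15, 0.1738, 0.1738, 0.1738, 0.1738, 0.1738, 0.1738, 0.1738], "rx":[0, 0, 0, 0, 0, 0, 0, 0, 0, 0], "ry":[0, 0, 0, 0, 0, 0, 0, 0, 0, 0], "rz":[0, 0, 0, 0, 0, 0, 0, 0, 0, 0], "aperture":[0.8, 0.8, 0.8, 0.8, 0.8, 0.4, 0.4, 0.4, 0.4, 0.4]}' 20
python3 -c "
from h import *
go([.4211,.1372,.2],.666)"
```

```text
time: 17.0
eef_pos: [0.4126, -0.136, 0.0277]
tcp_rot: [0.994, 0.112, 0.001, 0.001]
contact_force: [0.6, 1.8, 6.8]
opening: 0.494
finger_force: 22.4
t17.0 tcp [ 0.4126 -0.136   0.0277] yaw 0.2245 open 0.494 f 22.422401905059814 F [0.6 1.8 6.8] q6 0.79
  shift [ 0.0696 -0.2641 -0.1726] rot [ 0.0024 -0.0023 -0.4415]
```

```bash
python3 inch.py '{"sx":[0, 0.01, 0.04, 0.065, 0.08, 0.088, 0.08, 0.0696, 0.0696, 0.0696], "sy":[0, 0, -0.035, -0.073, -0.125, -0.175, -0.22, -0.262, -0.2641, -0.2641], "sz":[-0.04, -0.09, -0.13, -0.16, -0.17, -0.17, -0.17, -0.17, -0.17, -0.17], "rx":[0, 0, 0, 0, 0, 0, 0, 0, 0, 0], "ry":[0, 0, 0, 0, 0, 0, 0, 0, 0, 0], "rz":[0, 0, -0.05, -0.1, -0.2, -0.3, -0.4, -0.4415, -0.4415, -0.4415], "aperture":[0.4, 0.4, 0.4, 0.4, 0.4, 0.4, 0.4, 0.4, 0.4, 0.4]}'
python3 -c "
from h import *
go([.4211,.1372,.0485],.666)"
```

```text
time: 18.25
eef_pos: [0.4201, 0.1374, 0.196]
tcp_rot: [0.945, 0.327, 0.0, 0.0]
contact_force: [1.2, -0.4, -0.4]
opening: 0.496
finger_force: 21.9
t18.2 tcp [0.4201 0.1374 0.196 ] yaw 0.6666 open 0.496 f 21.91803127527237 F [ 1.2 -0.4 -0.4] q6 0.99
  shift [0.0007 0.0007 0.1475] rot [0.0006 0.0002 0.0006]
```

```bash
python3 inch.py '{"sx":[0.0007, 0.0007, 0.0007, 0.0007, 0.0007, 0.0007, 0.0007], "sy":[0.0007, 0.0007, 0.0007, 0.0007, 0.0007, 0.0007, 0.0007], "sz":[0.05, 0.1, 0.13, 0.14, 0.1465, 0.1475, 0.1475], "rx":[0, 0, 0, 0, 0, 0, 0], "ry":[0, 0, 0, 0, 0, 0, 0], "rz":[0, 0, 0, 0, 0, 0, 0], "aperture":[0.4, 0.4, 0.4, 0.4, 0.4, 0.4, 0.4]}'
python3 -c "
from h import *
st()"
```

```text
time: 19.12
eef_pos: [0.4225, 0.1375, 0.05]
tcp_rot: [0.945, 0.327, 0.002, 0.0]
contact_force: [1.6, 0.3, 0.0]
opening: 0.494
finger_force: 22.0
t19.1 tcp [0.4225 0.1375 0.05  ] yaw 0.6664 open 0.494 f 21.995726823806763 F [1.6 0.3 0. ] q6 0.99
```

```bash
python3 inch.py '{"sx":[-0.001, -0.001], "sy":[0, 0], "sz":[0.0015, 0.0015], "rx":[0, 0], "ry":[0, 0], "rz":[0, 0], "aperture":[0.4, 0.4]}'; python3 inch.py '{"sx":[0, 0, 0, 0, 0, 0, 0, 0, 0], "sy":[0, 0, 0, 0, 0, 0, 0, 0, 0], "sz":[0, 0, 0, 0, -0.03, -0.08, -0.13, -0.18, -0.18], "rx":[0, 0, 0, 0, 0, 0, 0, 0, 0], "ry":[0, 0, 0, 0, 0, 0, 0, 0, 0], "rz":[0, 0, 0, 0, 0, 0, 0, 0, 0], "aperture":[0.55, 0.62, 0.68, 0.68, 0.68, 0.68, 0.68, 0.68, 0.68]}'
python3 - <<'E'
from h import *
go([.47,-.05,.23],.324); c=cam("wrist"); eggs(c,.06); eggs(cam("top"),.06)
E
```

```text
time: 19.38
eef_pos: [0.4221, 0.1378, 0.0493]
tcp_rot: [0.945, 0.327, 0.002, -0.0]
contact_force: [-0.4, 3.0, 7.2]
opening: 0.496
finger_force: 22.6
time: 20.5
eef_pos: [0.423, 0.1371, 0.2322]
tcp_rot: [0.945, 0.327, 0.005, 0.001]
contact_force: [0.6, 0.4, -0.7]
opening: 0.68
finger_force: 0.0
t20.5 tcp [0.423  0.1371 0.2322] yaw 0.6664 open 0.680 f 0.0 F [ 0.6  0.4 -0.7] q6 0.99
  shift [-0.0787  0.1761  0.0025] rot [ 0.0041 -0.0094  0.3424]
 blob [0.4153 0.1345] axis 0.607 len 0.0585 px 276 204 1526 ar 0.73
 blob [ 0.4912 -0.2744] axis 0.903 len 0.0616 px 554 344 361 ar 0.38
 blob [ 0.4363 -0.205 ] axis -1.555 len 0.0555 px 488 345 448 ar 0.49
 blob [ 0.7215 -0.2791] axis 1.106 len 0.0473 px 365 177 112 ar 0.67
 blob [ 0.734  -0.9358] axis 0.13 len 0.0774 px 553 191 199 ar 0.59
 blob [ 0.4888 -0.4491] axis 1.403 len 0.0348 px 412 248 89 ar 0.88
 blob [0.1989 0.2259] axis -1.13 len 0.05 px 202 316 102 ar 0.68
 blob [0.1291 0.2396] axis -0.341 len 0.0782 px 195 338 128 ar 0.27
```

```bash
python3 inch.py '{"sx":[-0.02, -0.045, -0.067, -0.09, -0.112, -0.135, -0.1595, -0.1595, -0.1595], "sy":[0.045, 0.09, 0.138, 0.185, 0.232, 0.28, 0.3307, 0.3307, 0.3307], "sz":[0, 0, 0.01, 0.02, 0.03, 0.03, 0.03, 0.03, 0.03], "rx":[0, 0, 0, 0, 0, 0, 0, 0, 0], "ry":[0, 0, 0, 0, 0, 0, 0, 0, 0], "rz":[0.05, 0.1, 0.15, 0.2, 0.25, 0.3, 0.3424, 0.3424, 0.3424], "aperture":[0.8, 0.8, 0.8, 0.8, 0.8, 0.8, 0.8, 0.8, 0.8]}'
python3 - <<'E'
from h import *
go([.502,-.2215,.0255],.324); eggs(cam("wrist"))
c=cam("top");eggs(c,.06)
im=c["im"][210:255,190:250]; print(w2p(c,[.4211,.1372,.06]))
cv2.imwrite("pics/x.png",c["im"])
E
```

```text
time: 21.72
eef_pos: [0.4981, -0.2208, 0.1947]
tcp_rot: [0.987, 0.161, -0.002, -0.002]
contact_force: [-0.9, -0.4, -0.3]
opening: 0.801
finger_force: 0.0
t21.7 tcp [ 0.4981 -0.2208  0.1947] yaw 0.3235 open 0.801 f 0.0 F [-0.9 -0.4 -0.3] q6 0.64
  shift [0.0039 0.0026 0.1691] rot [-0.0041  0.0027 -0.0005]
 blob [ 0.5467 -0.1931] axis -1.513 len 0.0312 px 269 146 449 ar 0.73
 blob [ 0.5467 -0.2296] axis 1.498 len 0.0323 px 304 158 204 ar 0.4
 blob [ 0.494  -0.1125] axis 1.319 len 0.0395 px 178 170 551 ar 0.69
 blob [ 0.5038 -0.2222] axis 0.399 len 0.0614 px 283 195 1912 ar 0.74
 blob [ 0.4095 -0.2289] axis 0.445 len 0.0697 px 262 273 1142 ar 0.87
 blob [ 0.4961 -0.4549] axis -1.313 len 0.0453 px 476 265 906 ar 0.75
 blob [ 0.3713 -0.3338] axis 1.458 len 0.0573 px 335 324 641 ar 0.5
 blob [ 0.7213 -0.2797] axis 1.124 len 0.049 px 366 177 115 ar 0.64
 blob [ 0.738 -0.937] axis 0.535 len 0.0607 px 553 190 184 ar 0.7
 blob [ 0.4966 -0.3475] axis -0.57 len 0.0889 px 382 242 281 ar 0.62
 blob [ 0.4887 -0.4493] axis 1.351 len 0.035 px 412 248 90 ar 0.87
 blob [0.0334 0.1374] axis -1.317 len 0.0454 px 222 372 82 ar 0.66
 blob [-0.0271  0.3827] axis 1.015 len 0.0501 px 143 385 104 ar 0.6
 blob [-0.0708  0.327 ] axis 0.583 len 0.0546 px 158 401 121 ar 0.63
 blob [-0.0992  0.2641] axis 1.012 len 0.0581 px 177 413 104 ar 0.41
[[236.93613146 251.06361448]]
```

```bash
python3 inch.py '{"sx":[0.005, 0.005, 0.005, 0.005, 0.005, 0.005, 0.005, 0.005, 0.005, 0.005], "sy":[0.003, 0.003, 0.003, 0.003, 0.003, 0.003, 0.003, 0.003, 0.003, 0.003], "sz":[0.05, 0.1, 0.15, 0.1691, 0.1691, 0.1691, 0.1691, 0.1691, 0.1691, 0.1691], "rx":[0, 0, 0, 0, 0, 0, 0, 0, 0, 0], "ry":[0, 0, 0, 0, 0, 0, 0, 0, 0, 0], "rz":[-0.04, -0.04, -0.04, -0.04, -0.04, -0.04, -0.04, -0.04, -0.04, -0.04], "aperture":[0.8, 0.8, 0.8, 0.8, 0.8, 0.4, 0.4, 0.4, 0.4, 0.4]}'
python3 - <<'E'
from h import *
go([.5617,.1573,.2],-.381)
c=cam("top"); hsv=cv2.cvtColor(c["im"],cv2.COLOR_BGR2HSV)
print(hsv[244:260:2,228:246:2,1]); print(hsv[251,237])
for z in (.06,):
    roi=hsv[235:270,215:260]; m=(roi[...,1]>40)&(roi[...,0]<25); v,u=np.nonzero(m); print(len(u)); print(p2w(c,[[u.mean()+215,v.mean()+235]],z))
E
```

```text
time: 23.08
eef_pos: [0.5068, -0.2239, 0.0306]
tcp_rot: [0.984, 0.181, 0.002, 0.001]
contact_force: [-1.0, 1.7, 7.4]
opening: 0.491
finger_force: 21.8
t23.1 tcp [ 0.5068 -0.2239  0.0306] yaw 0.3637 open 0.491 f 21.78701341152191 F [-1.   1.7  7.4] q6 0.61
  shift [ 0.1874 -0.3362 -0.17  ] rot [ 0.0021 -0.004   0.7446]
[[  1   1   1   1   2   1   1   1   1]
 [  1   1  14 114 113  98   3   1   1]
 [  1   1 111 100 102 109 109   4   2]
 [  1   4 106  93  93  97 110  87   1]
 [  1  12 105  92  85  83  98 114   7]
 [  1   1 108  90  67  64  91 112   6]
 [  1   1  69  98  72  69  91 112   5]
 [  1   1   1 111  98  92 104 105   3]]
[ 16  89 247]
174
[[0.41277985 0.13194578 0.06      ]]
```

```bash
python3 inch.py '{"sx":[0, 0.01, 0.03, 0.055, 0.08, 0.105, 0.13, 0.16, 0.1889, 0.1889], "sy":[0, -0.02, -0.065, -0.11, -0.155, -0.2, -0.245, -0.29, -0.3349, -0.3349], "sz":[-0.04, -0.09, -0.13, -0.16, -0.17, -0.17, -0.17, -0.17, -0.17, -0.17], "rx":[0, 0, 0, 0, 0, 0, 0, 0, 0, 0], "ry":[0, 0, 0, 0, 0, 0, 0, 0, 0, 0], "rz":[0, 0, 0.1, 0.22, 0.34, 0.46, 0.58, 0.7, 0.7446, 0.7446], "aperture":[0.4, 0.4, 0.4, 0.4, 0.4, 0.4, 0.4, 0.4, 0.4, 0.4]}'; python3 inch.py '{"sx":[0, 0], "sy":[0, 0], "sz":[0, 0], "rx":[0, 0], "ry":[0, 0], "rz":[0, 0], "aperture":[0.4, 0.4]}'
python3 - <<'E'
from h import *
go([.5636,.1566,.056],-.381); eggs(cam("wrist"),.06)
E
```

```text
time: 24.38
eef_pos: [0.5623, 0.1603, 0.1983]
tcp_rot: [0.982, -0.187, 0.0, -0.0]
contact_force: [0.5, -0.6, -1.3]
opening: 0.489
finger_force: 21.2
time: 24.62
eef_pos: [0.5622, 0.1561, 0.198]
tcp_rot: [0.982, -0.19, -0.0, 0.0]
contact_force: [0.2, -0.0, 0.5]
opening: 0.496
finger_force: 21.2
t24.6 tcp [0.5622 0.1561 0.198 ] yaw -0.3822 open 0.496 f 21.243985891342163 F [ 0.2 -0.   0.5] q6 2.05
  shift [ 0.0011 -0.0011  0.142 ] rot [ 0.0004 -0.     -0.0012]
 blob [ 0.5078 -0.089 ] axis -0.875 len 0.039 px 539 163 927 ar 0.64
 blob [ 0.4051 -0.0729] axis 0.579 len 0.0368 px 534 259 346 ar 0.82
 blob [ 0.4055 -0.0522] axis 0.003 len 0.0308 px 515 266 315 ar 0.71
 blob [ 0.3776 -0.0697] axis 1.52 len 0.0469 px 534 281 432 ar 0.34
```

```bash
python3 -c "
from h import *
eggs(cam('wrist'),.207)"; python3 inch.py '{"sx":[0.001, 0.001, 0.001, 0.001, 0.001, 0.001, 0.001], "sy":[-0.001, -0.001, -0.001, -0.001, -0.001, -0.001, -0.001], "sz":[0.05, 0.1, 0.125, 0.135, 0.14, 0.14, 0.14], "rx":[0, 0, 0, 0, 0, 0, 0], "ry":[0, 0, 0, 0, 0, 0, 0], "rz":[0, 0, 0, 0, 0, 0, 0], "aperture":[0.4, 0.4, 0.4, 0.4, 0.4, 0.4, 0.4]}'; python3 inch.py '{"sx":[0, 0, 0], "sy":[0, 0, 0], "sz":[0.001, 0.002, 0.002], "rx":[0, 0, 0], "ry":[0, 0, 0], "rz":[0, 0, 0], "aperture":[0.4, 0.4, 0.4]}';python3 inch.py '{"sx":[0, 0, 0], "sy":[0, 0, 0], "sz":[0.001, 0.002, 0.002], "rx":[0, 0, 0], "ry":[0, 0, 0], "rz":[0, 0, 0], "aperture":[0.4, 0.4, 0.4]}'
```

```text
blob [0.5969 0.0301] axis -1.505 len 0.0448 px 519 121 1859 ar 0.21
 blob [0.5598 0.1573] axis -0.405 len 0.0659 px 279 287 7271 ar 0.74
time: 25.6
eef_pos: [0.5647, 0.1579, 0.0595]
tcp_rot: [0.982, -0.189, 0.001, -0.0]
contact_force: [1.2, -0.1, -1.1]
opening: 0.491
finger_force: 21.2
time: 25.98
eef_pos: [0.5636, 0.1579, 0.056]
tcp_rot: [0.982, -0.189, -0.0, 0.0]
contact_force: [-0.2, 0.7, 0.2]
opening: 0.496
finger_force: 21.2
time: 26.35
eef_pos: [0.5635, 0.1578, 0.0538]
tcp_rot: [0.982, -0.189, -0.0, 0.0]
contact_force: [0.4, 0.6, -0.6]
opening: 0.496
finger_force: 21.2
```

```bash
for i in 1 2; do python3 inch.py '{"sx":[0, 0, 0], "sy":[0, 0, 0], "sz":[0.001, 0.0015, 0.0015], "rx":[0, 0, 0], "ry":[0, 0, 0], "rz":[0, 0, 0], "aperture":[0.4, 0.4, 0.4]}' | grep -E "eef|contact"; done
```

```text
eef_pos: [0.5643, 0.1576, 0.0529]
contact_force: [0.9, -2.0, -0.0]
eef_pos: [0.5648, 0.1574, 0.0522]
contact_force: [0.5, -3.7, 4.4]
```

```bash
python3 inch.py '{"sx":[0, 0, 0, 0, 0, 0, 0, 0, -0.04, -0.08], "sy":[0, 0, 0, 0, 0, 0, 0, 0, 0, 0], "sz":[0, 0, 0, 0, -0.03, -0.08, -0.13, -0.18, -0.22, -0.24], "rx":[0, 0, 0, 0, 0, 0, 0, 0, 0, 0], "ry":[0, 0, 0, 0, 0, 0, 0, 0, 0, 0], "rz":[0, 0, 0, 0, 0, 0, 0, 0, 0, 0], "aperture":[0.53, 0.58, 0.65, 0.68, 0.68, 0.68, 0.68, 0.68, 0.68, 0.68]}'; python3 inch.py '{"sx":[0, 0], "sy":[0, 0], "sz":[0, 0], "rx":[0, 0], "ry":[0, 0], "rz":[0, 0], "aperture":[0.8, 0.8]}'
cat >> h.py <<'E'
PAN=np.array([.4856,.1879]);YAW=.1422
CUP={i+1:PAN+.082*np.array([np.cos(YAW+a),np.sin(YAW+a)]) for i,a in enumerate(np.radians([30,-30,150,210]))}
def incup(c):
    hsv=cv2.cvtColor(c["im"],cv2.COLOR_BGR2HSV)
    for k,p in CUP.items():
        u=w2p(c,[*p,.06])[0]; m=np.zeros(hsv.shape[:2],np.uint8); a=np.linspace(0,2*np.pi,40)
        cv2.fillPoly(m,[w2p(c,np.c_[p[0]+.042*np.cos(a),p[1]+.042*np.sin(a),0*a+.06]).astype(np.int32)],1)
        m=((m>0)&(hsv[...,1]>45)&(hsv[...,0]<25)).astype(np.uint8); m=cv2.morphologyEx(m,cv2.MORPH_OPEN,np.ones((3,3)))
        if m.sum()<100: print("cup",k,"empty",m.sum()); continue
        co=max(cv2.findContours(m,cv2.RETR_EXTERNAL,cv2.CHAIN_APPROX_NONE)[0],key=cv2.contourArea)
        (x,y),(w,h),an=cv2.fitEllipse(cv2.convexHull(co)) ; q=p2w(c,[[x,y]],.06)[0,:2]; d=q-p; o=(p-PAN)/.082
        print("cup",k,"egg",q.round(4),"off mm radial %.1f tang %.1f"%(d@o*1e3,(o[0]*d[1]-o[1]*d[0])*1e3),"wh",round(w),round(h),"px",round(x),round(y))
E
python3 - <<'E'
from h import *
st(); c=cam("wrist"); incup(c); cv2.imwrite("pics/v.png",c["im"]); incup(cam("top"))
E
```

```text
time: 28.35
eef_pos: [0.4895, 0.188, 0.2941]
tcp_rot: [0.982, -0.19, 0.002, -0.001]
contact_force: [-0.1, -0.9, -0.5]
opening: 0.683
finger_force: 0.0
time: 28.6
eef_pos: [0.4893, 0.1875, 0.2904]
tcp_rot: [0.982, -0.189, -0.0, 0.0]
contact_force: [-0.6, 0.4, -0.1]
opening: 0.798
finger_force: 0.0
t28.6 tcp [0.4893 0.1875 0.2904] yaw -0.3805 open 0.798 f 0.0 F [-0.6  0.4 -0.1] q6 2.12
cup 1 empty 0
cup 2 egg [0.5603 0.1576] off mm radial -1.4 tang -0.3 wh 33 50 px 280 122
cup 3 empty 0
cup 4 egg [0.4157 0.1347] off mm radial 5.9 tang -1.3 wh 32 45 px 336 220
cup 1 egg [0.5515 0.2434] off mm radial 4.1 tang 3.0 wh 23 25 px 211 210
cup 2 egg [0.5579 0.1612] off mm radial -5.0 tang 2.1 wh 12 16 px 235 211
cup 3 egg [0.4105 0.2232] off mm radial 0.8 tang -4.8 wh 23 26 px 211 252
cup 4 egg [0.4155 0.1367] off mm radial 4.8 tang -3.0 wh 12 16 px 237 253
```

The egg in cup 2 is centred. The one in cup 4 is about 6 mm outward, so I'll regrip it and shift it inward.

```bash
python3 -c "
from h import *
go([.4165,.1345,.17],.666)"
```

```text
t28.7 tcp [0.4895 0.1871 0.2896] yaw -0.3814 open 0.802 f 0.0 F [ 0.3 -0.2 -0. ] q6 2.12
  shift [-0.048   0.0759  0.1198] rot [ 2.0000e-04  2.4000e-03 -1.0474e+00]
```

```bash
python3 inch.py '{"sx":[-0.01, -0.02, -0.03, -0.04, -0.048, -0.048, -0.048, -0.048], "sy":[0.015, 0.03, 0.045, 0.06, 0.0759, 0.0759, 0.0759, 0.0759], "sz":[0.02, 0.04, 0.06, 0.09, 0.12, 0.12, 0.12, 0.12], "rx":[0, 0, 0, 0, 0, 0, 0, 0], "ry":[0, 0, 0, 0, 0, 0, 0, 0], "rz":[-0.18, -0.36, -0.54, -0.72, -0.9, -1.047, -1.047, -1.047], "aperture":[0.72, 0.72, 0.72, 0.72, 0.72, 0.72, 0.72, 0.72]}'
python3 -c "
from h import *
go([.4165,.1345,.051],.666)"
```

```text
time: 29.7
eef_pos: [0.4172, 0.1348, 0.171]
tcp_rot: [0.945, 0.326, -0.0, -0.0]
contact_force: [-0.3, 0.4, -0.6]
opening: 0.723
finger_force: 0.0
t29.7 tcp [0.4172 0.1348 0.171 ] yaw 0.6638 open 0.723 f 0.0 F [-0.3  0.4 -0.6] q6 0.99
  shift [-0.0007 -0.0002  0.12  ] rot [-0.0001  0.0001 -0.0022]
```

```bash
python3 inch.py '{"sx":[0, 0, 0, 0, 0, 0, 0, 0, 0], "sy":[0, 0, 0, 0, 0, 0, 0, 0, 0], "sz":[0.05, 0.1, 0.12, 0.12, 0.12, 0.12, 0.12, 0.12, 0.12], "rx":[0, 0, 0, 0, 0, 0, 0, 0, 0], "ry":[0, 0, 0, 0, 0, 0, 0, 0, 0], "rz":[0, 0, 0, 0, 0, 0, 0, 0, 0], "aperture":[0.72, 0.72, 0.72, 0.72, 0.4, 0.4, 0.4, 0.4, 0.4]}' 20; python3 inch.py '{"sx":[0, 0, 0.003, 0.0055, 0.0055], "sy":[0, 0, 0, 0, 0], "sz":[-0.002, -0.004, -0.005, -0.005, -0.005], "rx":[0, 0, 0, 0, 0], "ry":[0, 0, 0, 0, 0], "rz":[0, 0, 0, 0, 0], "aperture":[0.4, 0.4, 0.4, 0.4, 0.4]}'
```

```text
time: 30.82
eef_pos: [0.4175, 0.1357, 0.0524]
tcp_rot: [0.945, 0.327, 0.001, -0.0]
contact_force: [-2.6, 4.1, 5.9]
opening: 0.501
finger_force: 20.0
time: 31.45
eef_pos: [0.4212, 0.1383, 0.0559]
tcp_rot: [0.945, 0.327, -0.0, 0.0]
contact_force: [-0.3, 0.7, -0.1]
opening: 0.496
finger_force: 20.4
```

Held in the air and shifted. Lower until contact.

```bash
for i in 1 2 3; do python3 inch.py '{"sx":[0, 0], "sy":[0, 0], "sz":[0.001, 0.0012], "rx":[0, 0], "ry":[0, 0], "rz":[0, 0], "aperture":[0.4, 0.4]}' | grep -E "eef|contact"; done
```

```text
eef_pos: [0.4207, 0.1383, 0.0546]
contact_force: [0.1, 0.8, -0.4]
eef_pos: [0.4209, 0.1385, 0.0539]
contact_force: [-2.8, 1.4, 4.7]
eef_pos: [0.4206, 0.1383, 0.0534]
contact_force: [-7.1, -1.6, 9.8]
```

```bash
python3 inch.py '{"sx":[0, 0, 0, 0, 0, 0, 0, 0.01, 0.02], "sy":[0, 0, 0, 0, 0, 0, 0, 0.02, 0.04], "sz":[-0.001, -0.001, -0.001, -0.001, -0.03, -0.08, -0.13, -0.18, -0.18], "rx":[0, 0, 0, 0, 0, 0, 0, 0, 0], "ry":[0, 0, 0, 0, 0, 0, 0, 0, 0], "rz":[0, 0, 0, 0, 0, 0, 0, 0, 0], "aperture":[0.53, 0.58, 0.65, 0.68, 0.68, 0.68, 0.68, 0.68, 0.68]}'
python3 - <<'E'
from h import *
go([.4135,-.2293,.2],-.136); c=cam("wrist"); incup(c); print([ (w2p(c,[*CUP[4],.045]),w2p(c,[*CUP[2],.045]))]); cv2.imwrite("pics/v2.png",c["im"])
E
```

```text
time: 33.33
eef_pos: [0.4647, 0.1193, 0.2382]
tcp_rot: [0.945, 0.327, 0.005, 0.002]
contact_force: [0.3, 0.4, -0.8]
opening: 0.681
finger_force: 0.0
t33.3 tcp [0.4647 0.1193 0.2382] yaw 0.6669 open 0.681 f 0.0 F [ 0.3  0.4 -0.8] q6 0.94
  shift [-0.2562  0.242   0.0375] rot [ 0.0026 -0.0112  0.8029]
cup 1 empty 0
cup 2 egg [0.56  0.159] off mm radial -2.2 tang 0.9 wh 43 58 px 305 102
cup 3 empty 0
cup 4 egg [0.4192 0.1364] off mm radial 2.0 tang -0.5 wh 37 52 px 242 217
[(array([[243.73164039, 211.96254312]]), array([[306.07677365, 102.23318767]]))]
```

```bash
python3 inch.py '{"sx":[-0.03, -0.065, -0.1, -0.135, -0.17, -0.21, -0.2562, -0.2562, -0.2562], "sy":[0.03, 0.065, 0.1, 0.13, 0.165, 0.2, 0.242, 0.242, 0.242], "sz":[0, 0, 0.01, 0.02, 0.03, 0.035, 0.0375, 0.0375, 0.0375], "rx":[0, 0, 0, 0, 0, 0, 0, 0, 0], "ry":[0, 0, 0, 0, 0, 0, 0, 0, 0], "rz":[0.1, 0.2, 0.35, 0.5, 0.65, 0.75, 0.803, 0.803, 0.803], "aperture":[0.8, 0.8, 0.8, 0.8, 0.8, 0.8, 0.8, 0.8, 0.8]}'
python3 - <<'E'
from h import *
go([.4135,-.2293,.028],-.136); eggs(cam("wrist"))
E
```

```text
time: 34.5
eef_pos: [0.4091, -0.2288, 0.1942]
tcp_rot: [0.998, -0.069, -0.001, -0.001]
contact_force: [-0.2, -0.4, 0.4]
opening: 0.8
finger_force: 0.0
t34.5 tcp [ 0.4091 -0.2288  0.1942] yaw -0.1373 open 0.800 f 0.0 F [-0.2 -0.4  0.4] q6 0.98
  shift [0.0046 0.0002 0.1662] rot [-0.0015  0.0013 -0.0013]
 blob [ 0.5028 -0.3164] axis 1.435 len 0.0686 px 359 92 1858 ar 0.83
 blob [ 0.4946 -0.4558] axis -1.067 len 0.0434 px 509 80 1527 ar 0.7
 blob [ 0.4914 -0.3634] axis -0.25 len 0.0307 px 409 97 455 ar 0.6
 blob [ 0.4862 -0.1413] axis -1.41 len 0.0868 px 180 136 2090 ar 0.45
 blob [ 0.4155 -0.2284] axis -0.016 len 0.0611 px 278 194 1871 ar 0.72
 blob [ 0.3951 -0.2732] axis -1.37 len 0.0303 px 323 207 341 ar 0.62
 blob [ 0.3474 -0.1636] axis -1.499 len 0.0365 px 229 260 259 ar 0.4
```

```bash
python3 inch.py '{"sx":[0.005, 0.005, 0.005, 0.005, 0.005, 0.005, 0.005, 0.005, 0.005, 0.005], "sy":[-0.0005, -0.0005, -0.0005, -0.0005, -0.0005, -0.0005, -0.0005, -0.0005, -0.0005, -0.0005], "sz":[0.05, 0.1, 0.15, 0.167, 0.167, 0.167, 0.167, 0.167, 0.167, 0.167], "rx":[0, 0, 0, 0, 0, 0, 0, 0, 0, 0], "ry":[0, 0, 0, 0, 0, 0, 0, 0, 0, 0], "rz":[-0.07, -0.07, -0.07, -0.07, -0.07, -0.07, -0.07, -0.07, -0.07, -0.07], "aperture":[0.8, 0.8, 0.8, 0.8, 0.8, 0.4, 0.4, 0.4, 0.4, 0.4]}' 20
python3 -c "
from h import *
go([.4094,.2184,.2],-.382)"
```

```text
time: 35.8
eef_pos: [0.4162, -0.2306, 0.0302]
tcp_rot: [0.999, -0.034, 0.002, 0.001]
contact_force: [0.1, 1.6, 6.0]
opening: 0.495
finger_force: 21.8
t35.8 tcp [ 0.4162 -0.2306  0.0302] yaw -0.0672 open 0.495 f 21.762439906597137 F [0.1 1.6 6. ] q6 0.92
  shift [-0.0363 -0.4472 -0.1708] rot [ 0.0014 -0.004   0.3148]
```

```bash
python3 inch.py '{"sx":[0, 0.01, 0.03, 0.0485, 0.05, 0.0517, 0.048, 0.0444], "sy":[0, 0, -0.04, -0.0845, -0.135, -0.185, -0.24, -0.2947], "sz":[-0.04, -0.09, -0.13, -0.16, -0.17, -0.17, -0.17, -0.17], "rx":[0, 0, 0, 0, 0, 0, 0, 0], "ry":[0, 0, 0, 0, 0, 0, 0, 0], "rz":[0, 0, 0, 0, 0, 0, 0, 0], "aperture":[0.4, 0.4, 0.4, 0.4, 0.4, 0.4, 0.4, 0.4]}'; python3 inch.py '{"sx":[-0.013, -0.026, -0.053, -0.0807, -0.0807, -0.0807, -0.0807], "sy":[-0.045, -0.0885, -0.125, -0.1525, -0.1525, -0.1525, -0.1525], "sz":[0, 0, 0, 0, 0, 0, 0], "rx":[0, 0, 0, 0, 0, 0, 0], "ry":[0, 0, 0, 0, 0, 0, 0], "rz":[0.08, 0.16, 0.24, 0.315, 0.315, 0.315, 0.315], "aperture":[0.4, 0.4, 0.4, 0.4, 0.4, 0.4, 0.4]}'
python3 -c "
from h import *
go([.4094,.2184,.058],-.382); eggs(cam('wrist'),.208)"
```

```text
time: 36.8
eef_pos: [0.4784, 0.0631, 0.1985]
tcp_rot: [0.999, -0.034, 0.001, 0.0]
contact_force: [0.6, 0.7, -0.9]
opening: 0.494
finger_force: 21.2
time: 37.67
eef_pos: [0.4089, 0.2184, 0.1981]
tcp_rot: [0.982, -0.19, 0.0, 0.0]
contact_force: [0.3, 0.3, -0.5]
opening: 0.496
finger_force: 21.2
t37.7 tcp [0.4089 0.2184 0.1981] yaw -0.3829 open 0.496 f 21.198660135269165 F [ 0.3  0.3 -0.5] q6 2.22
  shift [ 0.0004 -0.0002  0.1401] rot [-0.0001 -0.0005 -0.0009]
 blob [0.408  0.2191] axis -0.362 len 0.0656 px 279 285 7359 ar 0.74
```

```bash
python3 inch.py '{"sx":[-0.001, -0.001, -0.001, -0.001, -0.001, -0.001, -0.001], "sy":[0, 0, 0, 0, 0, 0, 0], "sz":[0.05, 0.1, 0.125, 0.135, 0.14, 0.142, 0.142], "rx":[0, 0, 0, 0, 0, 0, 0], "ry":[0, 0, 0, 0, 0, 0, 0], "rz":[0, 0, 0, 0, 0, 0, 0], "aperture":[0.4, 0.4, 0.4, 0.4, 0.4, 0.4, 0.4]}' | grep -E "eef|contact"; for i in 1 2; do python3 inch.py '{"sx":[0, 0, 0], "sy":[0, 0, 0], "sz":[0.001, 0.0015, 0.0015], "rx":[0, 0, 0], "ry":[0, 0, 0], "rz":[0, 0, 0], "aperture":[0.4, 0.4, 0.4]}' | grep -E "eef|contact"; done
```

```text
eef_pos: [0.4081, 0.2197, 0.0569]
contact_force: [0.1, -0.3, -0.2]
eef_pos: [0.4073, 0.2195, 0.0545]
contact_force: [0.1, -0.6, -1.2]
eef_pos: [0.4081, 0.2196, 0.0535]
contact_force: [1.9, -1.1, 1.5]
```

```bash
python3 inch.py '{"sx":[0, 0], "sy":[0, 0], "sz":[0.001, 0.001], "rx":[0, 0], "ry":[0, 0], "rz":[0, 0], "aperture":[0.4, 0.4]}' | grep -E "eef|contact";  python3 inch.py '{"sx":[0, 0, 0, 0, 0, 0, 0, 0.03, 0.05], "sy":[0, 0, 0, 0, 0, 0, 0, 0.02, 0.03], "sz":[0, 0, 0, 0, -0.03, -0.08, -0.13, -0.18, -0.18], "rx":[0, 0, 0, 0, 0, 0, 0, 0, 0], "ry":[0, 0, 0, 0, 0, 0, 0, 0, 0], "rz":[0, 0, 0, 0, 0, 0, 0, 0, 0], "aperture":[0.53, 0.58, 0.65, 0.68, 0.68, 0.68, 0.68, 0.68, 0.68]}'
python3 - <<'E'
from h import *
go([.49,-.05,.22],.2); c=cam("wrist"); incup(c)
E
```

```text
eef_pos: [0.4087, 0.2196, 0.053]
contact_force: [2.4, -1.2, 4.0]
time: 40.72
eef_pos: [0.4456, 0.1728, 0.2376]
tcp_rot: [0.982, -0.19, 0.005, -0.002]
contact_force: [0.2, -0.1, 0.1]
opening: 0.681
finger_force: 0.0
t40.7 tcp [0.4456 0.1728 0.2376] yaw -0.3816 open 0.681 f 0.0 F [ 0.2 -0.1  0.1] q6 2.11
  shift [0.124  0.1904 0.0178] rot [-0.0026 -0.0107 -0.5816]
cup 1 empty 0
cup 2 egg [0.5599 0.1581] off mm radial -1.9 tang 0.0 wh 42 62 px 252 88
cup 3 egg [0.4047 0.2227] off mm radial 6.0 tang -2.2 wh 35 52 px 254 243
cup 4 egg [0.4189 0.1359] off mm radial 2.6 tang -0.4 wh 38 53 px 319 206
```

```bash
python3 inch.py '{"sx":[-0.02, -0.05, -0.056, -0.056, -0.056], "sy":[-0.01, -0.03, -0.032, -0.032, -0.032], "sz":[0.03, 0.06, 0.07, 0.07, 0.07], "rx":[0, 0, 0, 0, 0], "ry":[0, 0, 0, 0, 0], "rz":[0, 0, 0, 0, 0], "aperture":[0.72, 0.72, 0.72, 0.72, 0.72]}' | grep eef
python3 -c "
from h import *
go([.4055,.2223,.051],-.382)"
```

```text
eef_pos: [0.4036, 0.2234, 0.1631]
t41.4 tcp [0.4036 0.2234 0.1631] yaw -0.3822 open 0.720 f 0.0 F [0.2 0.2 0.4] q6 2.24
  shift [0.0019 0.0005 0.1121] rot [-0.0012 -0.002  -0.0002]
```

```bash
python3 inch.py '{"sx":[0.001, 0.001, 0.001, 0.001, 0.001, 0.001, 0.001, 0.001, 0.001], "sy":[0, 0, 0, 0, 0, 0, 0, 0, 0], "sz":[0.05, 0.1, 0.112, 0.112, 0.112, 0.112, 0.112, 0.112, 0.112], "rx":[0, 0, 0, 0, 0, 0, 0, 0, 0], "ry":[0, 0, 0, 0, 0, 0, 0, 0, 0], "rz":[0, 0, 0, 0, 0, 0, 0, 0, 0], "aperture":[0.72, 0.72, 0.72, 0.72, 0.4, 0.4, 0.4, 0.4, 0.4]}' 20|grep -E "eef|contact|fing"; python3 inch.py '{"sx":[0, 0, 0.003, 0.0055, 0.0055], "sy":[0, 0, 0.001, 0.002, 0.002], "sz":[-0.002, -0.004, -0.005, -0.005, -0.005], "rx":[0, 0, 0, 0, 0], "ry":[0, 0, 0, 0, 0], "rz":[0, 0, 0, 0, 0], "aperture":[0.4, 0.4, 0.4, 0.4, 0.4]}'|grep -E "eef|contact|fing"; for i in 1 2; do python3 inch.py '{"sx":[0, 0], "sy":[0, 0], "sz":[0.001, 0.0012], "rx":[0, 0], "ry":[0, 0], "rz":[0, 0], "aperture":[0.4, 0.4]}' | grep -E "eef|contact"; done
```

```text
eef_pos: [0.405, 0.2236, 0.0517]
contact_force: [0.2, -0.5, 6.7]
finger_force: 20.3
eef_pos: [0.4079, 0.2191, 0.0548]
contact_force: [-0.4, 0.2, 0.3]
finger_force: 20.7
eef_pos: [0.4081, 0.2198, 0.054]
contact_force: [-0.4, 2.7, 0.7]
eef_pos: [0.4083, 0.2201, 0.0534]
contact_force: [-0.8, 5.0, 4.8]
```

```bash
python3 inch.py '{"sx":[0, 0, 0, 0, 0, 0, 0, 0.03, 0.05], "sy":[0, 0, 0, 0, 0, 0, 0, 0.02, 0.03], "sz":[-0.001, -0.001, -0.001, -0.001, -0.03, -0.08, -0.13, -0.18, -0.18], "rx":[0, 0, 0, 0, 0, 0, 0, 0, 0], "ry":[0, 0, 0, 0, 0, 0, 0, 0, 0], "rz":[0, 0, 0, 0, 0, 0, 0, 0, 0], "aperture":[0.53, 0.58, 0.65, 0.68, 0.68, 0.68, 0.68, 0.68, 0.68]}'|grep eef
python3 - <<'E'
from h import *
go([.503,-.3165,.22],.45); c=cam("wrist"); incup(c)
E
```

```text
eef_pos: [0.446, 0.1723, 0.2381]
t44.8 tcp [0.446  0.1723 0.2381] yaw -0.3817 open 0.681 f 0.0 F [-0.5  0.4 -0.6] q6 2.11
  shift [0.2348 0.4325 0.0182] rot [-6.000e-04 -1.080e-02 -8.317e-01]
cup 1 empty 0
cup 2 egg [0.5599 0.1582] off mm radial -2.0 tang 0.1 wh 42 62 px 251 89
cup 3 egg [0.4114 0.2192] off mm radial -1.4 tang -1.4 wh 36 49 px 254 237
cup 4 egg [0.4188 0.1359] off mm radial 2.6 tang -0.4 wh 38 53 px 319 206
```

```bash
python3 inch.py '{"sx":[0.025, 0.052, 0.078, 0.104, 0.13, 0.157, 0.183, 0.21, 0.2348, 0.2348], "sy":[0.047, 0.096, 0.144, 0.192, 0.24, 0.288, 0.336, 0.384, 0.4325, 0.4325], "sz":[0, 0, 0, 0, 0.01, 0.015, 0.018, 0.018, 0.018, 0.018], "rx":[0, 0, 0, 0, 0, 0, 0, 0, 0, 0], "ry":[0, 0, 0, 0, 0, 0, 0, 0, 0, 0], "rz":[-0.1, -0.2, -0.3, -0.4, -0.5, -0.6, -0.7, -0.8, -0.8317, -0.8317], "aperture":[0.8, 0.8, 0.8, 0.8, 0.8, 0.8, 0.8, 0.8, 0.8, 0.8]}' |grep eef
python3 inch.py '{"sx":[0], "sy":[0], "sz":[0], "rx":[0], "ry":[0], "rz":[0], "aperture":[0.8]}' |grep eef
python3 - <<'E'
from h import *
go([.5045,-.3165,.028],.45); eggs(cam("wrist"))
E
```

```text
eef_pos: [0.499, -0.3189, 0.2132]
eef_pos: [0.4992, -0.3153, 0.2134]
t46.2 tcp [ 0.4992 -0.3153  0.2134] yaw 0.4494 open 0.799 f 0.0 F [-1.2 -0.8  0.1] q6 0.39
  shift [0.0044 0.0038 0.1854] rot [-0.0025  0.0008 -0.0006]
 blob [ 0.7528 -0.4501] axis -1.254 len 0.076 px 527 20 2717 ar 0.61
 blob [ 0.4912 -0.1364] axis -0.984 len 0.0498 px 121 129 639 ar 0.61
 blob [ 0.546  -0.2878] axis -1.483 len 0.0366 px 275 145 220 ar 0.32
 blob [ 0.5034 -0.3198] axis 1.007 len 0.0698 px 285 194 1848 ar 0.71
 blob [ 0.4958 -0.4555] axis -1.057 len 0.0382 px 386 249 774 ar 0.89
 blob [ 0.3987 -0.2901] axis 1.401 len 0.035 px 224 260 331 ar 0.66
 blob [ 0.356  -0.2325] axis -1.449 len 0.0448 px 166 270 324 ar 0.3
 blob [ 0.4038 -0.3612] axis -1.562 len 0.0337 px 279 280 274 ar 0.6
 blob [ 0.3614 -0.3166] axis -1.389 len 0.0371 px 232 293 257 ar 0.4
 blob [ 0.3645 -0.3588] axis -1.468 len 0.0422 px 264 304 285 ar 0.42
```

```bash
python3 inch.py '{"sx":[0.004, 0.004, 0.004, 0.004, 0.004, 0.004, 0.004, 0.004, 0.004, 0.004], "sy":[0.004, 0.004, 0.004, 0.004, 0.004, 0.004, 0.004, 0.004, 0.004, 0.004], "sz":[0.05, 0.1, 0.15, 0.186, 0.186, 0.186, 0.186, 0.186, 0.186, 0.186], "rx":[0, 0, 0, 0, 0, 0, 0, 0, 0, 0], "ry":[0, 0, 0, 0, 0, 0, 0, 0, 0, 0], "rz":[0, 0, 0, 0, 0, 0, 0, 0, 0, 0], "aperture":[0.8, 0.8, 0.8, 0.8, 0.8, 0.4, 0.4, 0.4, 0.4, 0.4]}' 20
python3 -c "
from h import *
go([.55,.2385,.2],.666)"
```

```text
time: 47.5
eef_pos: [0.5066, -0.3188, 0.0311]
tcp_rot: [0.975, 0.223, 0.001, 0.001]
contact_force: [0.1, 1.3, 6.0]
opening: 0.499
finger_force: 23.2
t47.5 tcp [ 0.5066 -0.3188  0.0311] yaw 0.4497 open 0.499 f 23.17738026380539 F [0.1 1.3 6. ] q6 0.39
  shift [ 0.2817 -0.4825 -0.1699] rot [ 0.0036 -0.0017 -0.2163]
```

```bash
python3 inch.py '{"sx":[0, 0.01, 0.035, 0.06, 0.087, 0.114, 0.1408], "sy":[0, -0.02, -0.06, -0.105, -0.15, -0.195, -0.2412], "sz":[-0.04, -0.09, -0.13, -0.16, -0.17, -0.17, -0.17], "rx":[0, 0, 0, 0, 0, 0, 0], "ry":[0, 0, 0, 0, 0, 0, 0], "rz":[0, 0, 0, 0, 0, 0, 0], "aperture":[0.4, 0.4, 0.4, 0.4, 0.4, 0.4, 0.4]}' |grep eef; python3 inch.py '{"sx":[0.027, 0.054, 0.08, 0.107, 0.135, 0.1409, 0.1409, 0.1409], "sy":[-0.045, -0.09, -0.14, -0.185, -0.23, -0.2413, -0.2413, -0.2413], "sz":[0, 0, 0, 0, 0, 0, 0, 0], "rx":[0, 0, 0, 0, 0, 0, 0, 0], "ry":[0, 0, 0, 0, 0, 0, 0, 0], "rz":[-0.05, -0.1, -0.15, -0.2, -0.2163, -0.2163, -0.2163, -0.2163], "aperture":[0.4, 0.4, 0.4, 0.4, 0.4, 0.4, 0.4, 0.4]}'
python3 -c "
from h import *
go([.55,.2385,.058],.666); eggs(cam('wrist'),.208)"
```

```text
eef_pos: [0.5268, -0.038, 0.1992]
time: 49.38
eef_pos: [0.5488, 0.2378, 0.1984]
tcp_rot: [0.945, 0.326, -0.0, 0.0]
contact_force: [0.5, -0.1, -1.3]
opening: 0.491
finger_force: 22.6
t49.4 tcp [0.5488 0.2378 0.1984] yaw 0.6649 open 0.491 f 22.616714537143707 F [ 0.5 -0.1 -1.3] q6 1.15
  shift [1.500e-03 1.000e-04 1.404e-01] rot [ 0.0003  0.0007 -0.0011]
 blob [0.5457 0.2352] axis 0.665 len 0.0799 px 279 290 8116 ar 0.59
```

```bash
python3 inch.py '{"sx":[0.003, 0.003, 0.003, 0.003, 0.003, 0.003, 0.003], "sy":[0, 0, 0, 0, 0, 0, 0], "sz":[0.05, 0.1, 0.125, 0.135, 0.14, 0.1425, 0.1425], "rx":[0, 0, 0, 0, 0, 0, 0], "ry":[0, 0, 0, 0, 0, 0, 0], "rz":[0, 0, 0, 0, 0, 0, 0], "aperture":[0.4, 0.4, 0.4, 0.4, 0.4, 0.4, 0.4]}' | grep -E "eef|contact"; for i in 1 2; do python3 inch.py '{"sx":[0, 0, 0], "sy":[0, 0, 0], "sz":[0.001, 0.0012, 0.0012], "rx":[0, 0, 0], "ry":[0, 0, 0], "rz":[0, 0, 0], "aperture":[0.4, 0.4, 0.4]}' | grep -E "eef|contact"; done
```

```text
eef_pos: [0.552, 0.2411, 0.0571]
contact_force: [-0.3, 0.2, 0.4]
eef_pos: [0.5512, 0.241, 0.0549]
contact_force: [0.3, -0.5, -0.6]
eef_pos: [0.5512, 0.241, 0.0535]
contact_force: [0.4, 0.6, 0.5]
```

```bash
for i in 1 2; do python3 inch.py '{"sx":[0, 0], "sy":[0, 0], "sz":[0.0008, 0.0008], "rx":[0, 0], "ry":[0, 0], "rz":[0, 0], "aperture":[0.4, 0.4]}' | grep -E "eef|contact"; done
```

```text
eef_pos: [0.5511, 0.2409, 0.0527]
contact_force: [-0.8, -0.5, -1.1]
eef_pos: [0.5515, 0.241, 0.0526]
contact_force: [-1.4, -0.9, 1.4]
```

```bash
python3 inch.py '{"sx":[0, 0, 0, 0, 0, 0, 0, 0, -0.03, -0.07], "sy":[0, 0, 0, 0, 0, 0, 0, 0, 0, 0], "sz":[0.0005, 0.0005, 0.0005, 0, 0, -0.03, -0.08, -0.13, -0.18, -0.22], "rx":[0, 0, 0, 0, 0, 0, 0, 0, 0, 0], "ry":[0, 0, 0, 0, 0, 0, 0, 0, 0, 0], "rz":[0, 0, 0, 0, 0, 0, 0, 0, 0, 0], "aperture":[0.4, 0.53, 0.58, 0.65, 0.68, 0.68, 0.68, 0.68, 0.68, 0.68]}'|grep eef
python3 inch.py '{"sx":[-0.03, -0.03], "sy":[-0.01, -0.01], "sz":[0, 0], "rx":[0, 0], "ry":[0, 0], "rz":[0.05, 0.05], "aperture":[0.8, 0.8]}' |grep eef
python3 - <<'E'
from h import *
st(); c=cam("wrist"); incup(c)
# lid knob: dark blob on the left hob lid
t=cam("top"); cv2.imwrite("pics/last_t.png",t["im"]); 
for n,c in(("w",c),("t",t)):
    u=w2p(c,[.47,.5,.06])[0]; print(n,u)
E
```

```text
eef_pos: [0.4962, 0.1975, 0.2746]
eef_pos: [0.4653, 0.1867, 0.2727]
t53.0 tcp [0.4653 0.1867 0.2727] yaw 0.616 open 0.797 f 0.0 F [ 0.4 -0.2  0.5] q6 1.13
cup 1 egg [0.5545 0.2425] off mm radial 5.9 tang 0.4 wh 37 56 px 284 97
cup 2 egg [0.5596 0.1589] off mm radial -2.5 tang 0.6 wh 36 51 px 345 137
cup 3 egg [0.4111 0.2195] off mm radial -1.1 tang -1.6 wh 34 46 px 233 208
cup 4 egg [0.4188 0.1366] off mm radial 2.2 tang -0.9 wh 33 46 px 290 238
w [38.106218  15.5834961]
t [133.04315487 226.65882849]
```

```bash
python3 -c "
from h import *
go([.554,.242,.051],.666)"
```

```text
t53.1 tcp [0.4665 0.1871 0.2719] yaw 0.6166 open 0.797 f 0.0 F [0.5 0.9 0.1] q6 1.13
  shift [0.1031 0.0057 0.221 ] rot [ 0.0002 -0.0005 -0.0494]
```

```bash
python3 inch.py '{"sx":[0.05, 0.103, 0.103, 0.103, 0.103, 0.103, 0.103, 0.103], "sy":[0.003, 0.0057, 0.0057, 0.0057, 0.0057, 0.0057, 0.0057, 0.0057], "sz":[0.03, 0.06, 0.11, 0.16, 0.2, 0.22, 0.22, 0.22], "rx":[0, 0, 0, 0, 0, 0, 0, 0], "ry":[0, 0, 0, 0, 0, 0, 0, 0], "rz":[-0.05, -0.05, -0.05, -0.05, -0.05, -0.05, -0.05, -0.05], "aperture":[0.72, 0.72, 0.72, 0.72, 0.72, 0.72, 0.72, 0.72]}' 20 | grep -E "eef|contact"; python3 inch.py '{"sx":[0, 0, 0, 0, 0, 0, 0, -0.003, -0.005, -0.005], "sy":[0, 0, 0, 0, 0, 0, 0, 0, 0, 0], "sz":[0, 0, 0, 0, 0, -0.002, -0.004, -0.005, -0.005, -0.005], "rx":[0, 0, 0, 0, 0, 0, 0, 0, 0, 0], "ry":[0, 0, 0, 0, 0, 0, 0, 0, 0, 0], "rz":[0, 0, 0, 0, 0, 0, 0, 0, 0, 0], "aperture":[0.4, 0.4, 0.4, 0.4, 0.4, 0.4, 0.4, 0.4, 0.4, 0.4]}'|grep -E "eef|contact|fing"; for i in 1 2; do python3 inch.py '{"sx":[0, 0], "sy":[0, 0], "sz":[0.001, 0.0012], "rx":[0, 0], "ry":[0, 0], "rz":[0, 0], "aperture":[0.4, 0.4]}' | grep -E "eef|contact"; done
```

```text
eef_pos: [0.5554, 0.2424, 0.0539]
contact_force: [-0.6, -0.1, 0.1]
eef_pos: [0.5504, 0.2388, 0.0579]
contact_force: [0.1, 1.6, 4.4]
finger_force: 20.8
eef_pos: [0.5513, 0.2395, 0.057]
contact_force: [1.5, 3.0, 7.8]
eef_pos: [0.5522, 0.24, 0.0565]
contact_force: [4.1, 4.3, 5.0]
```

```bash
python3 inch.py '{"sx":[-0.001, -0.001, 0, 0, 0, 0, 0, -0.03, -0.07], "sy":[0, 0, 0, 0, 0, 0, 0, 0, 0], "sz":[-0.001, -0.001, -0.001, -0.001, -0.03, -0.08, -0.13, -0.18, -0.22], "rx":[0, 0, 0, 0, 0, 0, 0, 0, 0], "ry":[0, 0, 0, 0, 0, 0, 0, 0, 0], "rz":[0, 0, 0, 0, 0, 0, 0, 0, 0], "aperture":[0.53, 0.58, 0.65, 0.68, 0.68, 0.68, 0.68, 0.68, 0.68]}'|grep eef
python3 inch.py '{"sx":[-0.03, -0.03], "sy":[-0.01, -0.01], "sz":[0, 0], "rx":[0, 0], "ry":[0, 0], "rz":[0.05, 0.05], "aperture":[0.8, 0.8]}' |grep eef
python3 - <<'E'
from h import *
go([.45,.43,.24],0); c=cam("wrist"); incup(c)
a=np.linspace(0,2*np.pi,60)
q=w2p(c,np.c_[.4972+.0275*np.cos(a),.1067+.0275*np.sin(a),0*a+.083]).mean(0); print("pot px expected",q)
g=cv2.GaussianBlur(c["im"],(3,3),0); k=cv2.HoughCircles(cv2.cvtColor(g,cv2.COLOR_BGR2GRAY),cv2.HOUGH_GRADIENT,1,20,param1=60,param2=15,minRadius=20,maxRadius=34)
if k is not None: print([x.tolist() for x in k[0] if np.hypot(*(x[:2]-q))<25])
E
```

```text
eef_pos: [0.4948, 0.1953, 0.277]
eef_pos: [0.4638, 0.1845, 0.2752]
t57.3 tcp [0.4638 0.1845 0.2752] yaw 0.616 open 0.804 f 0.0 F [ 1.2  0.4 -0.5] q6 1.13
  shift [ 0.1305 -0.2084  0.0352] rot [ 3.00e-04 -1.20e-03  6.16e-01]
cup 1 egg [0.5459 0.2354] off mm radial -5.3 tang 0.1 wh 37 52 px 284 105
cup 2 egg [0.5596 0.1588] off mm radial -2.5 tang 0.5 wh 36 51 px 344 135
cup 3 egg [0.4111 0.2195] off mm radial -1.1 tang -1.6 wh 34 46 px 232 205
cup 4 egg [0.4188 0.1366] off mm radial 2.2 tang -0.9 wh 32 46 px 289 236
pot px expected [348.9243914  206.02160596]
[[349.5, 204.5, 23.0]]
```

```bash
python3 inch.py '{"sx":[0.03, 0.06, 0.09, 0.11, 0.1305, 0.1305, 0.1305], "sy":[-0.045, -0.095, -0.14, -0.18, -0.2084, -0.2084, -0.2084], "sz":[0, 0, 0.01, 0.02, 0.035, 0.035, 0.035], "rx":[0, 0, 0, 0, 0, 0, 0], "ry":[0, 0, 0, 0, 0, 0, 0], "rz":[0.1, 0.2, 0.35, 0.5, 0.616, 0.616, 0.616], "aperture":[1, 1, 1, 1, 1, 1, 1]}' 60|grep eef
python3 - <<'E'
from h import *
go([.47,.5,.0445],0); c=cam("wrist"); t=cam("top")
print("pred",w2p(c,[.47,.5,.06]))
g=cv2.cvtColor(c["im"],cv2.COLOR_BGR2GRAY); cv2.imwrite("pics/lid.png",c["im"])
n,l,s,ce=cv2.connectedComponentsWithStats((g<40).astype(np.uint8))
for i in range(1,n):
    if 200<s[i,4]<6000: print(s[i].tolist(),ce[i].round(1),p2w(c,[ce[i]],.058)[0].round(4))
E
```

```text
eef_pos: [0.4513, 0.4302, 0.2388]
t58.2 tcp [0.4513 0.4302 0.2388] yaw 0.0017 open 0.995 f 0.0 F [-0.1  0.4  0.5] q6 2.17
  shift [ 0.019  -0.07    0.1942] rot [0.0012 0.0009 0.0017]
pred [[215.99874247 177.73509318]]
[485, 0, 75, 27, 698] [515.1   6.3] [0.6344 0.2073 0.058 ]
[470, 293, 54, 15, 276] [496.4 298.5] [0.3143 0.151  0.058 ]
```

View pics/lid.png

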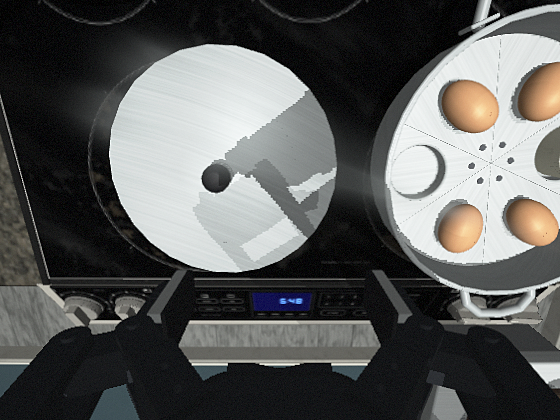

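The knob is at (216,177), exactly as predicted, so the lid hasn't moved. The eggs lie in their cups. Pick up the lid.

```bash
python3 inch.py '{"sx":[0.01, 0.019, 0.019, 0.019, 0.019, 0.019, 0.019], "sy":[-0.035, -0.07, -0.07, -0.07, -0.07, -0.07, -0.07], "sz":[0.03, 0.07, 0.12, 0.17, 0.194, 0.194, 0.194], "rx":[0, 0, 0, 0, 0, 0, 0], "ry":[0, 0, 0, 0, 0, 0, 0], "rz":[0, 0, 0, 0, 0, 0, 0], "aperture":[0.8, 0.8, 0.8, 0.8, 0.8, 0.8, 0]}' 60|grep -E "eef|cont";python3 inch.py '{"sx":[0, 0, 0, 0], "sy":[0, 0, 0, 0], "sz":[0, 0, 0, 0], "rx":[0, 0, 0, 0], "ry":[0, 0, 0, 0], "rz":[0, 0, 0, 0], "aperture":[0, 0, 0, 0]}' 60
python3 -c "
from h import *
go([.4857,.1886,.2],0)"
```

```text
eef_pos: [0.4718, 0.5013, 0.0486]
contact_force: [0.9, 0.8, 0.7]
time: 59.68
eef_pos: [0.4717, 0.5014, 0.0491]
tcp_rot: [1.0, 0.0, 0.002, -0.001]
contact_force: [-1.3, -1.7, 5.8]
opening: 0.345
finger_force: 59.8
t59.7 tcp [0.4717 0.5014 0.0491] yaw 0.0006 open 0.345 f 59.84698534011841 F [-1.3 -1.7  5.8] q6 2.24
  shift [ 0.0144  0.3124 -0.1517] rot [-0.0026 -0.0041  0.0006]
```

```bash
python3 inch.py '{"sx":[0, 0, 0, 0.005, 0.01, 0.0159, 0.0159, 0.0159, 0.0159, 0.0159], "sy":[0, 0, 0.03, 0.075, 0.125, 0.175, 0.225, 0.275, 0.313, 0.313], "sz":[-0.03, -0.08, -0.13, -0.15, -0.15, -0.15, -0.15, -0.15, -0.15, -0.15], "rx":[0, 0, 0, 0, 0, 0, 0, 0, 0, 0], "ry":[0, 0, 0, 0, 0, 0, 0, 0, 0, 0], "rz":[0, 0, 0, 0, 0, 0, 0, 0, 0, 0], "aperture":[0, 0, 0, 0, 0, 0, 0, 0, 0, 0]}'|grep -E "eef|cont";python3 inch.py '{"sx":[0, 0], "sy":[0, 0], "sz":[0, 0], "rx":[0, 0], "ry":[0, 0], "rz":[0, 0], "aperture":[0, 0]}' 60
python3 -c "
from h import *
go([.4876,.1883,.137],0)"
```

```text
eef_pos: [0.4852, 0.1852, 0.1946]
contact_force: [0.1, 0.3, -5.8]
time: 61.18
eef_pos: [0.4857, 0.1883, 0.1953]
tcp_rot: [1.0, 0.001, -0.0, -0.0]
contact_force: [-0.6, -0.6, -4.6]
opening: 0.342
finger_force: 60.9
t61.2 tcp [0.4857 0.1883 0.1953] yaw 0.0016 open 0.342 f 60.94607591629028 F [-0.6 -0.6 -4.6] q6 1.74
  shift [ 0.0019 -0.      0.0583] rot [-0.0003  0.0005  0.0016]
```

```bash
python3 inch.py '{"sx":[0.001, 0.0015, 0.0015, 0.0015, 0.0015, 0.0015], "sy":[0, 0, 0, 0, 0, 0], "sz":[0.02, 0.035, 0.042, 0.049, 0.053, 0.053], "rx":[0, 0, 0, 0, 0, 0], "ry":[0, 0, 0, 0, 0, 0], "rz":[0, 0, 0, 0, 0, 0], "aperture":[0, 0, 0, 0, 0, 0]}'|grep -E "eef|cont"; for i in 1 2 3; do python3 inch.py '{"sx":[0, 0, 0], "sy":[0, 0, 0], "sz":[0.001, 0.002, 0.002], "rx":[0, 0, 0], "ry":[0, 0, 0], "rz":[0, 0, 0], "aperture":[0, 0, 0]}'|grep -E "eef|cont"; done
```

```text
eef_pos: [0.4875, 0.1874, 0.1425]
contact_force: [0.1, 0.5, -5.5]
eef_pos: [0.4876, 0.1874, 0.1407]
contact_force: [0.4, -0.9, -4.2]
eef_pos: [0.4874, 0.1874, 0.1385]
contact_force: [0.1, 0.2, -4.0]
eef_pos: [0.4876, 0.1874, 0.1365]
contact_force: [0.4, -0.4, -4.0]
```

Still hanging at .1365, which is already below rim contact height (.143). Lower the last bit and release.

```bash
for i in 1 2; do python3 inch.py '{"sx":[0, 0, 0], "sy":[0, 0, 0], "sz":[0.001, 0.0015, 0.0015], "rx":[0, 0, 0], "ry":[0, 0, 0], "rz":[0, 0, 0], "aperture":[0, 0, 0]}'|grep -E "eef|cont"; done
```

```text
eef_pos: [0.4877, 0.1874, 0.136]
contact_force: [-4.1, -0.3, 2.3]
eef_pos: [0.4877, 0.1874, 0.136]
contact_force: [-7.3, -3.1, 10.1]
```

```bash
python3 inch.py '{"sx":[0, 0, 0, 0, 0, 0, 0, 0, 0, 0], "sy":[0, 0, 0, 0, 0, 0, 0, 0.04, 0.08, 0.08], "sz":[-0.002, -0.002, -0.002, -0.002, -0.03, -0.07, -0.12, -0.13, -0.13, -0.13], "rx":[0, 0, 0, 0, 0, 0, 0, 0, 0, 0], "ry":[0, 0, 0, 0, 0, 0, 0, 0, 0, 0], "rz":[0, 0, 0, 0, 0, 0, 0, 0, 0, 0], "aperture":[0, 0.7, 0.7, 0.7, 0.7, 1, 1, 1, 1, 1]}' 30|grep -E "eef|cont"
python3 - <<'E'
from h import *
go([.46,-.42,.25],0); 
for n in("wrist","top"):
    c=cam(n); u=w2p(c,[.4856,.1879,.145])[0]; r=40 if n=="wrist" else 9; x0,y0=(u-r).astype(int)
    g=cv2.cvtColor(c["im"],cv2.COLOR_BGR2GRAY)[y0:y0+2*r,x0:x0+2*r]; m=g<60
    if n=="wrist":
        k,l,s,ce=cv2.connectedComponentsWithStats(m.astype(np.uint8)); print(s[1:].tolist()); i=1+s[1:,4].argmax(); q=ce[i]
    else: v,w=np.nonzero(m); q=np.array([w.mean(),v.mean()])
    q=q+[x0,y0]; print(n,u,q,p2w(c,[q],.145)[0])
E
```

```text
eef_pos: [0.4879, 0.1056, 0.264]
contact_force: [0.7, 0.3, -0.3]
t65.0 tcp [0.4879 0.1056 0.264 ] yaw -0.0032 open 0.997 f 0.0 F [ 0.7  0.3 -0.3] q6 1.58
  shift [-0.0262  0.5257  0.0141] rot [ 0.0002 -0.0011 -0.0032]
[[23, 24, 35, 34, 923]]
wrist [191.19752272 212.57292688] [191.04225352 212.56121343] [0.48561178 0.18804409 0.145     ]
top [220.71689998 226.50261752] [218.79569892 220.97849462] [0.50286812 0.19632561 0.145     ]
```

The lid is home (knob at 0.4856, 0.1880). Next is the timer.

```bash
python3 inch.py '{"sx":[0, 0, 0, 0, 0, 0, 0, 0, 0], "sy":[0.06, 0.12, 0.18, 0.24, 0.3, 0.36, 0.42, 0.48, 0.54], "sz":[0, 0, 0, 0, 0, 0, 0, 0.01, 0.02], "rx":[0, 0, 0, 0, 0, 0, 0, 0, 0], "ry":[0, 0, 0, 0, 0, 0, 0, 0, 0], "rz":[0, 0, 0, 0, 0, 0, 0, 0, 0], "aperture":[0.6, 0.6, 0.6, 0.6, 0.6, 0.6, 0.6, 0.6, 0.6]}' 30|grep eef; python3 inch.py '{"sx":[0, 0, 0], "sy":[0.02, 0.02, 0.02], "sz":[0.02, 0.03, 0.03], "rx":[0, 0, 0], "ry":[0, 0, 0], "rz":[0, 0, 0], "aperture":[0.6, 0.6, 0.6]}'|grep eef
cat >> h.py <<'E'
def red(c):
    hsv=cv2.cvtColor(c["im"],cv2.COLOR_BGR2HSV); u=w2p(c,[.494,-.457,.045])[0]
    m=((hsv[...,0]<8)|(hsv[...,0]>170))&(hsv[...,1]>130); yy,xx=np.indices(m.shape); m&=np.hypot(xx-u[0],yy-u[1])<60
    v,w=np.nonzero(m); print("red",m.sum(),w.mean(),v.mean(),p2w(c,[[w.mean(),v.mean()]],.042)[0].round(4)); return m,hsv,u
E
python3 - <<'E'
from h import *
st(); c=cam("wrist"); m,hsv,u=red(c); v,w=np.nonzero(m); print(w.min(),w.max(),v.min(),v.max())
y0,x0=v.min()-3,w.min()-3
V=hsv[...,2]; 
for y in range(y0,v.max()+4,2): print(' '.join('%3d'%(V[y,x] if m[y,x] else 0) for x in range(x0,w.max()+4,2)))
# white body
hs=((hsv[...,1]<40)&(hsv[...,2]>120)).astype(np.uint8); k,l,s,ce=cv2.connectedComponentsWithStats(hs)
for i in range(1,k):
    if s[i,4]>1500 and np.hypot(*(ce[i]-u))<60:
        pts=np.argwhere(l==i)[:,::-1].astype(np.float32); r=cv2.minAreaRect(pts); b=p2w(c,cv2.boxPoints(r),.037)[:,:2]; e=b[1]-b[0]; print(r,"centre",b.mean(0),"sides",np.linalg.norm(b[1]-b[0]),np.linalg.norm(b[2]-b[1]),"ang",np.arctan2(e[1],e[0]))
E
```

```text
eef_pos: [0.4888, -0.4337, 0.243]
eef_pos: [0.4881, -0.4506, 0.212]
t66.7 tcp [ 0.4881 -0.4506  0.212 ] yaw 0.0018 open 0.598 f 0.0 F [-0.2  0.6 -0.4] q6 0.67
red 750 286.14666666666665 189.76666666666668 [ 0.4952 -0.4575  0.042 ]
271 303 174 205
  0   0   0   0   0   0   0   0   0   0   0   0   0   0   0   0   0   0   0   0
  0   0   0   0   0   0   0   0   0   0   0   0   0   0   0   0   0   0   0   0
  0   0   0   0   0  93   0   0   0   0 122   0   0   0   0   0   0   0   0   0
  0   0   0   0  84 103 124 131 131 133 128 130 132 132   0   0   0   0   0   0
  0   0   0  74 114 130 131 129 130 132 130 129 131 131 130 119  84   0   0   0
  0   0   0  93 129 127 129 127 130 130 130 129 129 133 131 130 117   0   0   0
  0   0  72 112 129 127 126 126 131 130 130 128 130 132 125 127 128  98   0   0
  0   0  87  97 106 124 126 128 129 128 131 124 115   0   0   0   0 123   0   0
  0   0  94  96  95 110 126 128 128 116   0  76   0  96 106 119 115 105   0   0
  0   0  90  98  98  98  87  74  76  84  97 108 118 120 128 131   0   0   0   0
  0   0  98  91  71  78  81  99 110 120 123 131 130  
[... 172 characters left out ...]
25 110   0   0
  0   0   0  83  95  96  91  82  85 113 102  97  99  95  93 126 125   0   0   0
  0   0   0   0  97  93 125 173 207 168  85  92  97  94  92  92   0   0   0   0
  0   0   0   0 129 194 193 196 167  86  96 100  97  96  95   0   0   0   0   0
  0   0   0   0   0   0 189 156  86  98  96  91  96  95   0   0   0   0   0   0
  0   0   0   0   0   0   0   0   0  95  90   0   0   0   0   0   0   0   0   0
  0   0   0   0   0   0   0   0   0   0   0   0   0   0   0   0   0   0   0   0
((286.6702575683594, 187.17837524414062), (56.611534118652344, 58.817176818847656), 72.89727020263672) centre [ 0.49601531 -0.45817234] sides 0.06301503413640802 0.06316847413694601 ang -1.2716336490592444
```

The bar lies at about 1.87 rad, which agrees with the body angle of .299. The dial centre is (0.4953, -0.4577). I'll rotate to yaw 1.87.

```bash
python3 inch.py '{"sx":[0.002, 0.004, 0.007, 0.007, 0.007, 0.007, 0.007, 0.007, 0.007, 0.007], "sy":[0.002, 0.004, 0.007, 0.007, 0.007, 0.007, 0.007, 0.007, 0.007, 0.007], "sz":[0.02, 0.04, 0.06, 0.08, 0.08, 0.08, 0.08, 0.08, 0.08, 0.08], "rx":[0, 0, 0, 0, 0, 0, 0, 0, 0, 0], "ry":[0, 0, 0, 0, 0, 0, 0, 0, 0, 0], "rz":[-0.18, -0.36, -0.54, -0.72, -0.9, -1.08, -1.26, -1.44, -1.62, -1.8], "aperture":[0.6, 0.6, 0.6, 0.6, 0.6, 0.6, 0.5, 0.4, 0.35, 0.35]}' 30|grep eef; python3 inch.py '{"sx":[0, 0], "sy":[0, 0], "sz":[0, 0], "rx":[0, 0], "ry":[0, 0], "rz":[-0.07, -0.07], "aperture":[0.35, 0.35]}'|grep eef
python3 -c "
from h import *
go([.4953,-.4577,.0405],1.87); red(cam('wrist'))"
```

```text
eef_pos: [0.496, -0.4586, 0.1356]
eef_pos: [0.4958, -0.4588, 0.1353]
t68.2 tcp [ 0.4958 -0.4588  0.1353] yaw 1.8711 open 0.348 f 0.0 F [ 0.6  0.3 -0.3] q6 -1.20
  shift [ 0.0014 -0.0002  0.0948] rot [0.0009 0.002  0.0011]
red 1408 276.25710227272725 213.71803977272728 [ 0.4927 -0.4553  0.042 ]
```

```bash
python3 inch.py '{"sx":[0.002, 0.002, 0.002, 0.002, 0.002, 0.002, 0.002, 0.002, 0.002], "sy":[-0.0007, -0.0007, -0.0007, -0.0007, -0.0007, -0.0007, -0.0007, -0.0007, -0.0007], "sz":[0.05, 0.08, 0.094, 0.094, 0.094, 0.094, 0.094, 0.094, 0.094], "rx":[0, 0, 0, 0, 0, 0, 0, 0, 0], "ry":[0, 0, 0, 0, 0, 0, 0, 0, 0], "rz":[0, 0, 0, 0, 0, 0, 0, 0, 0], "aperture":[0.35, 0.35, 0.35, 0.35, 0.35, 0, 0, 0, 0]}' 30; python3 -c "
from h import *
st()"
```

```text
time: 69.38
eef_pos: [0.4933, -0.4583, 0.0405]
tcp_rot: [0.594, 0.805, -0.0, 0.0]
contact_force: [-2.9, 0.3, 4.4]
opening: 0.087
finger_force: 34.7
t69.4 tcp [ 0.4933 -0.4583  0.0405] yaw 1.8704 open 0.087 f 34.652520418167114 F [-2.9  0.3  4.4] q6 -1.20
```

Gripped on the 8 mm bar (.087 × 85 = 7.4 mm). Turn it clockwise.

```bash
python3 inch.py '{"sx":[0, 0, 0, 0, 0, 0, 0, 0, 0, 0], "sy":[0, 0, 0, 0, 0, 0, 0, 0, 0, 0], "sz":[0, 0, 0, 0, 0, 0, 0, 0, 0, 0], "rx":[0, 0, 0, 0, 0, 0, 0, 0, 0, 0], "ry":[0, 0, 0, 0, 0, 0, 0, 0, 0, 0], "rz":[0.12, 0.25, 0.38, 0.51, 0.64, 0.77, 0.9, 1.0, 1.07, 1.07], "aperture":[0, 0, 0, 0, 0, 0, 0, 0, 0, 0]}'; python3 -c "
from h import *
st()"
```

```text
time: 70.62
eef_pos: [0.494, -0.4586, 0.0405]
tcp_rot: [0.921, 0.39, 0.0, 0.001]
contact_force: [-1.1, -0.3, 5.2]
opening: 0.086
finger_force: 34.6
t70.6 tcp [ 0.494  -0.4586  0.0405] yaw 0.8008 open 0.086 f 34.57867383956909 F [-1.1 -0.3  5.2] q6 -0.13
```

```bash
python3 inch.py '{"sx":[0, 0, 0, 0, 0, -0.005, -0.005, -0.005], "sy":[0, 0, 0, 0, 0, 0, 0, 0], "sz":[0, 0, 0, -0.05, -0.1, -0.15, -0.17, -0.17], "rx":[0, 0, 0, 0, 0, 0, 0, 0], "ry":[0, 0, 0, 0, 0, 0, 0, 0], "rz":[0, 0, 0, 0, 0, 0, 0.1, 0.1], "aperture":[0.35, 0.35, 0.35, 0.35, 0.35, 0.35, 0.35, 0.35]}'|grep -E "eef|cont"
python3 - <<'E'
from h import *
st(); c=cam("wrist"); m,hsv,u=red(c); v,w=np.nonzero(m); V=hsv[...,2]
for y in range(v.min()-1,v.max()+2,2): print(' '.join('%3d'%(V[y,x] if m[y,x] else 0) for x in range(w.min()-1,w.max()+2,2)))
t=cam("top"); u=w2p(t,[.4856,.1879,.145])[0]; g=cv2.cvtColor(t["im"],cv2.COLOR_BGR2GRAY); x0,y0=(u-12).astype(int)
vv,ww=np.nonzero(g[y0:y0+24,x0:x0+24]<60); print("knob top",p2w(t,[[ww.mean()+x0,vv.mean()+y0]],.145)[0])
E
```

```text
eef_pos: [0.4908, -0.4624, 0.2122]
contact_force: [-0.2, 0.1, -0.3]
t71.6 tcp [ 0.4908 -0.4624  0.2122] yaw 0.7015 open 0.351 f 0.0 F [-0.2  0.1 -0.3] q6 -0.04
red 760 277.33026315789476 191.0921052631579 [ 0.4947 -0.4576  0.042 ]
  0   0   0   0   0   0   0   0   0   0   0   0   0   0   0   0   0   0
  0   0   0   0   0   0   0   0   0   0   0   0   0   0   0   0   0   0
  0   0   0   0   0   0   0   0   0 118 147 131 113   0   0   0   0   0
  0   0   0  88 103 108 105   0   0   0 110 142 140 136 114   0   0   0
  0   0  76 104 103 106  99 103 107 103 104 143 137 139 131 113   0   0
  0   0  93 106 107 102 102  98 105 104   0 101   0 138 126 100  81   0
  0  80 105 104 106 104  99  96 100 102  92 104 103 102   0 103  98   0
  0  85 105 104 104 105 100  94 103 102  91 103 103 103 106 103 101   0
  0  95 103 100 100  96  96  94 100 105  91 103 100 100  98 102 100   0
  0  98 102  94 227 168 181  86 102 105  93  99 102  98 103 102  99   0
  0  84  89 162 183 210 111  86  98 103  96  91 103  99 103 100  98   0
  0 145 160 206 202 205 209 122 101 101  96  90 100 102 101 103  97   0
  0   0 206 199 202 201 207 130  96 103  95  90 100 103  95 102  92   0
  0   0 180 204 201 198 197 186 102 100  99  88  98  97  98  95   0   0
  0   0   0 187 197 191 201 186 146   0  95  90 106 104 124   0   0   0
  0   0   0   0  88  94  89  90 156   0  94  85 136 131   0   0   0   0
  0   0   0   0   0   0  97  94 175   0 104  91   0   0   0   0   0   0
  0   0   0   0   0   0   0   0 130   0  88   0   0   0   0   0   0   0
  0   0   0   0   0   0   0   0   0   0   0   0   0   0   0   0   0   0
knob top [0.48529854 0.18958877 0.145     ]
```

The bar now lies at about 0.80 rad, a clockwise turn of about 1.07. The lid is still home and the arm is clear, so I'll hand in.

```bash
python3 -c "
from plant import ctrl
print(ctrl.sign_off())"
```

```text
the job is handed in; nothing more can be done
None
```

The job is handed in and the judge's result was not shown: by my measurements the four eggs lie in the cups (three within 3 mm, one about 5 mm off), the pot stands in its well, the lid is home and the dial is turned clockwise by about 1.07 rad.

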